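# Clear the scanner calibration set-up into its boxes and trays

## Task

Scanning is finished: sort the calibration kit and the finds back to where each belongs. Throw the fixture's toggle clamp fully open and leave it open, lift out the dotted calibration plate and lay it in the rectangular foam pocket of its box. Seat the loupe and the lens cap in their own round pockets of the optics box, the loupe in the small one and the cap in the large one, and lay the loose sherd from the desk on the floor of the finds tray, not on top of the pieces already there.

Things in the scene. Friction and masses are not known exactly. Their poses are not given: they have to be found in the camera images.
- clamp_handle (a joint): Handle of the toggle clamp on the aluminium fixture, rad. Starts at 0: level, locked just past centre, its rubber tip pressing on the plate with 8 N. It grows as the handle is lifted, and the clamp arm at the other side swings up with it; at 1.72, just past upright, both are at their open stop, the arm clear of the plate. Moves with under 5 N at the grip; beyond 1 it stays where it is left.
- clamp_grip (a point): Middle of the black grip of the clamp handle, 52 mm above the desk at the start: 13 mm wide (x), 16 mm high (z); it reaches 18 mm farther along +y. y points away from the hinge, whose level axis (along x) lies 75 mm off at -y: this point rises in an arc of 75 mm radius about it. Clear space beside and below it.
- plate_center (a point): Centre of the white calibration plate with black dots, 56 (x) by 80 (y) by 8 mm. It lies on a rest 32 mm above the desk among dowel pins 6 mm high, and overhangs the rest by 11 mm along the middle 50 mm of both long sides (base plate 12 mm high below): take it at its centre across x. Freed, it lifts straight up; the open clamp arm stands 76 mm away at +y.
- loupe_center (a point): Centre of the standing loupe, a black drum with a light rim, diameter 42 mm, 36 mm high (this point is 18 mm up); solid to the touch all the way up.
- cap_center (a point): Centre of the flat black lens cap, diameter 54 mm, 10 mm thick. z up.
- sherd_center (a point): Centre, half-way up, of the loose terracotta sherd on the desk, 47 (x) by 61 (y) by 16 mm high. It rests on its rounded middle and its ends curl up: the flanks to pinch, 46 mm apart across x, are only 1 to 8 mm above its support, so take it low, with the fingertips close to the desk.
- plate_pocket (a point): Floor centre of the rectangular pocket of the plate box (black, grey foam, 138 by 142 mm, 33 mm high). Pocket 72 (x) by 96 (y) mm, 12 mm deep, floor 20 mm above the desk; the plate's long side goes along y, either way round. A finger channel 38 mm wide runs across the box along x through the pocket's middle, down to 6 mm above the desk.
- loupe_pocket (a point): Floor centre of the small round pocket of the optics box (black, grey foam, 112 (x) by 176 (y) mm, 33 mm high): diameter 57 mm, 12 mm deep, floor 20 mm above the desk. The large pocket lies 74 mm off at -y.
- cap_pocket (a point): Floor centre of the large round pocket of the optics box: diameter 70 mm, 7 mm deep, floor 25 mm above the desk. The cap stands 3 mm proud of the foam when seated.
- finds_tray: Grey open finds tray, fixed, 144 (x) by 204 (y) mm, walls 2 mm thick and 30 mm high. Origin at the centre of its underside; its floor is 2 mm higher. Two other finds lie in its -y half; the +y half is free (middle at y = 45 mm).
There are look-alikes about, which are no part of the job. There is more than one size of the part that bears sherd_center; the job needs the larger. Several things look just like the part that bears cap_center: the one meant starts farthest to the robot's right.

How it is judged:
On the way:
1. the clamp is thrown open with the plate still in its nest (value of joint clamp_handle above 1.2 rad and distance of plate_center from where it was at the start of the episode below 0.01 m), for 0.2 s.
At the end, for the whole second after the job is handed in: Clamp handle open past 1.2 rad; plate flat on its pocket floor, centre within 12.5 mm, long side along the pocket; loupe and cap upright on the floors of their own pockets, centres within 11.5 mm; sherd flat on the tray floor, not on another piece; all let go (horizontal distance between plate_center and plate_pocket below 0.0125 m and z of plate_center in the frame of plate_pocket below 0.008 m and angle between the y axis of plate_center and the y axis of plate_pocket, either way round below 0.25 rad and horizontal distance between loupe_center and loupe_pocket below 0.0115 m and z of loupe_center in the frame of loupe_pocket below 0.023 m and angle between loupe_center's own z axis and vertical below 0.15 rad and horizontal distance between cap_center and cap_pocket below 0.0115 m and z of cap_center in the frame of cap_pocket below 0.009 m and angle between cap_center's own z axis and vertical below 0.12 rad and x of sherd_center in the frame of finds_tray between -0.055 and 0.055 m and y of sherd_center in the frame of finds_tray between -0.085 and 0.085 m and z of sherd_center in the frame of finds_tray below 0.017 m and angle between sherd_center's own z axis and vertical below 0.25 rad and value of joint clamp_handle above 1.2 rad); the robot touches nothing.
It also fails if it takes over 106 s, if anything falls off the work surface, if the arm or the gripper's body presses on something with over 40 N, if the wrist force passes 120 N, or if a joint passes its speed limit or range.

## Robot

A 7-joint arm with a two-finger parallel gripper is mounted at the origin on a cart in front of the work surface, level with it; the furniture and walls round the work are solid. World frame = base frame: x ahead of the robot, y to its left, z up, the work surface at z = 0. Lengths are in m, angles in rad, forces in N, time in s.
With the tool pointing down it reaches from about 0.4 to 0.875 m from the base axis. Payload 19.3 kg.
Tool frame: the origin (TCP) lies at the very end of the fingers, on their centre line; the grasp point (between the pads) lies 19 mm behind it; z points along the fingers, x is the direction in which the jaws open and shut, and the axes are right-handed (so a half turn about z gives the same grasp; the last joint's range is limited). The gripper opens to 85 mm and grips with 20 to 120 N. Pads are 22 mm wide; open, the fingers measure 114 mm over their backs; the gripper's body (76 mm by 85 mm) begins 54 mm behind the grasp point. The pads swing forward as they close: fully open they stand 13 mm farther back than shut.
Start: joints at [-1.249, 0.521, -0.036, 1.599, 0.021, 1.021, -0.113], TCP at [0.239, 0.578, 0.231] pointing down, gripper open.
Joint ranges: [-2.91, 2.91], [-0.3, 2.13], [-1.5, 1.42], [0.17, 2.43], [-1.26, 4.41], [0.16, 1.93], [-2.52, 2.52]. Speed limits (rad/s): [1.89, 1.89, 2.39, 2.39, 3.01, 3.01, 3.01].

## Interface

Orientations are given as [roll, pitch, yaw] about the fixed x, y, z axes, in that order (R = Rz(yaw) Ry(pitch) Rx(roll)).
In Python, from station import ctrl gives the robot as it stands.
- The arm moves only by the tool carry_out, never from a script. Its argument "moves" is one flat list of numbers, 7 for each row, row after row: the opening, from -1 (shut) to 1 (fully open), then the shift along the tool's x, y, z in units of 0.3 m (1.0 is 0.3 m), then the turn, a rotation vector about the tool's x, y, z in units of 120 degrees (1.0 is 120 degrees). A call has 1 to 8 rows; each row is the pose to reach, as a shift and turn from the pose commanded when the call began, along the tool's axes at that moment; what a row does not reach only later rows make up. A row lasts 1/12 s, in which the tool goes at most 41.7 mm and 7.16 degrees, less where a joint would pass 70% of its speed; a pose out of reach is approached as far as the arm can. A call with a number of a shift or a turn outside -1 to 1 is refused whole. A call with a gripper value outside its range is refused whole. The fingers move at their own pace and stop on an object; the grip force is fixed at half the most. Time passes only in rows, so rows that repeat a pose let the fingers close. It gives the time, the measured TCP pose, the force and the opening at its end, in the units of the state.
- ctrl.get_obs(): the state, without advancing time (a new reading comes with each control period).
- ctrl.read_camera(name): name is "scene" or "top" or "wrist"; returns a dict with "image" (384x512x3 uint8, red, green, blue), "mtx" (3x3 intrinsics, pixels), "rvec" (rotation vector, rad) and "tvec" (3), from world to camera coordinates, as OpenCV has them. Camera axes: x right, y down, z forward; pixel columns grow to the right and rows downward; lengths in m; the calibration is good to about 2 mm. The wrist camera is an equidistant fisheye: a pixel r from the principal point sees the ray r / f radians off the axis. A picture is of the moment at which its call begins. There is no depth.
- ctrl.job_done(): hands the job in, once; it reports no verdict.
Trained networks look in a picture, given as the dict that the camera call returned (one of the last four; its "shot" number tells which), for a name from the list of things; names that differ only in an ending like _2 or _b are one class to them, and where a whole thing is asked for, a point or a joint stands for the part that bears it (a point fixed in the world has none). Each returns a list of dicts, best first, with "conf" (0 to 1); they miss things now and then, are a little off and sometimes report something else, mostly with a low value. They report only what shows in the picture. A call takes as long as a camera call. They do not tell look-alikes from the thing itself.
- ctrl.look_for(picture, label): "extent" ([left, top, right, bottom] as shares, 0 to 1, of the picture: columns of its width, rows of its height, round what is visible of it).
- ctrl.place_of(picture, label): "location" ([column, row] as shares, 0 to 1, of the picture: columns of its width, rows of its height: a listed point, or the origin of a listed thing).
The state is a dict: "time": time; "joint_pos": joint angles; "joint_vel": joint speeds; "effort": joint torques, N m; "tcp_pos": TCP position; "eef_rot": TCP orientation; "contact_force": force on the tool from outside, world axes, zero at the start; "ft_torque": the same for the moment, N m; "width": finger opening in m.
Only numpy, scipy, OpenCV 4.12 (cv2) and the standard library are available. Lean on these libraries where they do the work, as an engineer would, in place of code of your own. Each camera call takes 0.05 s, during which the arm holds its last target.

## Working session

There is one attempt and no reset: what is moved stays moved. The work goes in short steps, Python scripts to look and compute and a tool call to move; the robot and the scene stay as the last step left them, time stands still between calls to the robot, and variables do not carry over. Pictures are saved under pics/ and viewed, and the job is handed in when it is done.

Besides the shell and the picture viewer there is one more tool, called after ">>>" as name(argument=value, ...) on one line, values as JSON. carry_out: Moves the arm, as the interface text tells. Its arguments: {"type":"object","properties":{"moves":{"type":"array","items":{"type":"number"}}},"required":["moves"]}

```bash
ls; mkdir -p pics; cat > h.py <<'E'
import numpy as np, cv2
from station import ctrl
from scipy.spatial.transform import Rotation as R
def save(p,n): cv2.imwrite('pics/'+n,cv2.cvtColor(p['image'],cv2.COLOR_RGB2BGR))
def ray(p,uv,fish=False):
    K=np.array(p['mtx'],float); Rm=cv2.Rodrigues(np.array(p['rvec'],float))[0]; t=np.array(p['tvec'],float).ravel()
    x=(uv[0]-K[0,2])/K[0,0]; y=(uv[1]-K[1,2])/K[1,1]
    if fish:
        th=np.hypot(x,y); d=np.array([np.sin(th)*x/max(th,1e-9),np.sin(th)*y/max(th,1e-9),np.cos(th)])
    else: d=np.array([x,y,1.])
    return -Rm.T@t, Rm.T@d
def onz(p,uv,z,fish=False):
    c,d=ray(p,uv,fish); return c+d*(z-c[2])/d[2]
def proj(p,X):
    K=np.array(p['mtx'],float); Rm=cv2.Rodrigues(np.array(p['rvec'],float))[0]; t=np.array(p['tvec'],float).ravel()
    c=Rm@np.array(X)+t; return K[:2,:2]@(c[:2]/c[2])+K[:2,2]
E
python3 - <<'E'
from h import *
o=ctrl.get_obs(); print({k:np.round(v,3) for k,v in o.items()})
Z=dict(clamp_grip=.052,plate_center=.036,loupe_center=.018,cap_center=.005,sherd_center=.008,plate_pocket=.02,loupe_pocket=.02,cap_pocket=.025,finds_tray=0.002)
for n in ['scene','top','wrist']:
    p=ctrl.read_camera(n); save(p,n+'0.png')
    print(n,ray(p,(256,192))[0])
    for k,z in Z.items():
        for q in ctrl.place_of(p,k)[:5]:
            uv=np.array(q['location'])*[512,384]
            print(n,k,round(q['conf'],2),uv.round(),onz(p,uv,z,n=='wrist').round(3))
E
```

```text
pics
{'time': np.float64(0.0), 'joint_pos': array([-1.249,  0.522, -0.036,  1.6  ,  0.021,  1.021, -0.113]), 'joint_vel': array([-0.   , -0.   , -0.001, -0.   , -0.001, -0.   , -0.001]), 'effort': array([ 0.0000e+00, -9.2707e+01,  1.9800e+00, -3.6995e+01,  1.8000e-02,
        8.0000e-03,  0.0000e+00]), 'tcp_pos': array([0.239, 0.577, 0.231]), 'eef_rot': array([3.141e+00, 1.000e-03, 1.179e+00]), 'contact_force': array([ 0.19 , -0.333,  0.885]), 'ft_torque': array([-0.032, -0.034,  0.044]), 'width': np.float64(0.085)}
scene [ 0.85679824 -0.72573973  0.81566037]
scene clamp_grip 0.43 [244. 126.] [0.417 0.374 0.052]
scene plate_center 0.65 [224. 165.] [0.429 0.154 0.036]
scene loupe_center 0.79 [211. 205.] [ 0.462 -0.016  0.018]
scene cap_center 0.72 [188. 304.] [ 0.546 -0.328  0.005]
scene cap_center 0.62 [299. 253.] [ 0.755 -0.087  0.005]
scene sherd_center 0.62 [171. 248.] [ 0.425 -0.195  0.008]
scene sherd_center 0.57 [270. 319.] [ 0.743 -0.297  0.008]
scene plate_pocket 0.68 [238. 248.] [ 0.6   -0.137  0.02 ]
scene loupe_pocket 0.75 [293. 146.] [0.61  0.358 0.02 ]
scene cap_pocket 0
[... 456 characters left out ...]
p cap_center 0.45 [369. 211.] [ 0.55  -0.329  0.005]
top sherd_center 0.57 [332. 248.] [ 0.425 -0.201  0.008]
top sherd_center 0.56 [353. 153.] [ 0.747 -0.28   0.008]
top plate_pocket 0.95 [310. 197.] [ 0.594 -0.13   0.02 ]
top plate_pocket 0.36 [218. 245.] [0.431 0.173 0.02 ]
top loupe_pocket 0.58 [167. 193.] [0.605 0.349 0.02 ]
top loupe_pocket 0.51 [366. 210.] [ 0.553 -0.315  0.02 ]
top cap_pocket 0.73 [189. 196.] [0.593 0.276 0.025]
top cap_pocket 0.35 [243. 198.] [0.587 0.094 0.025]
top finds_tray 0.88 [244. 197.] [0.596 0.094 0.002]
wrist [0.17327879 0.60372132 0.37473856]
wrist plate_center 0.52 [ 87. 353.] [0.432 0.154 0.036]
wrist sherd_center 0.45 [  7. 353.] [ 0.425 -0.205  0.008]
```

View pics/top0.png

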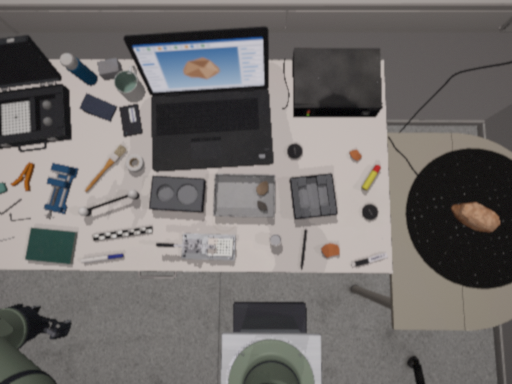

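View pics/scene0.png

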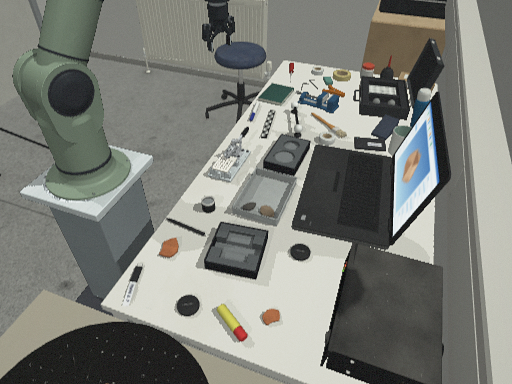

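View pics/wrist0.png

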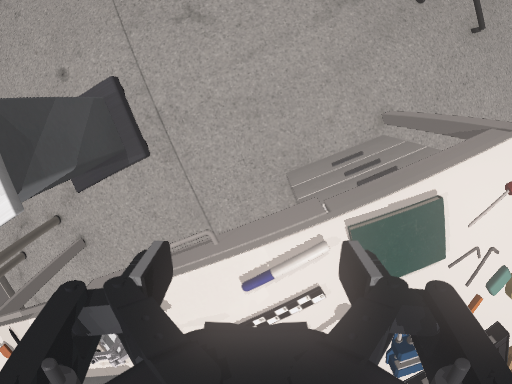

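Top view: candidate caps are at (295,150) and (370,212), and (370,212) is the one farthest right (-y). Sherds are at (331,250), larger, and (355,155), smaller, so I take (331,250). Loupe at (276,241), plate at (217,246), clamp grip at (162,245), optics box at (178,195), plate box at (314,197), tray at (245,197). Next, close crops.

```bash
python3 - <<'E'
from h import *
p=ctrl.read_camera('top'); im=cv2.cvtColor(p['image'],cv2.COLOR_RGB2BGR)
a=cv2.resize(im[165:275,145:265],None,fx=6,fy=5.4,interpolation=cv2.INTER_CUBIC)
a=cv2.resize(im[170:270,140:270],None,fx=6,fy=6,interpolation=cv2.INTER_CUBIC)
b=cv2.resize(im[140:270,262:392],None,fx=4.6,fy=4.6,interpolation=cv2.INTER_CUBIC)
cv2.imwrite('pics/ca.png',a);cv2.imwrite('pics/cb.png',b)
s=ctrl.read_camera('scene'); im=cv2.cvtColor(s['image'],cv2.COLOR_RGB2BGR)
cv2.imwrite('pics/cc.png',cv2.resize(im[115:235,180:320],None,fx=5,fy=5,interpolation=cv2.INTER_CUBIC))
print(np.array(p['mtx']),ctrl.get_obs()['time'])
E
```

```text
[[380.25549873   0.         260.45934032]
 [  0.         380.25549873 195.07558413]
 [  0.           0.           1.        ]] 1.6
```

View pics/ca.png

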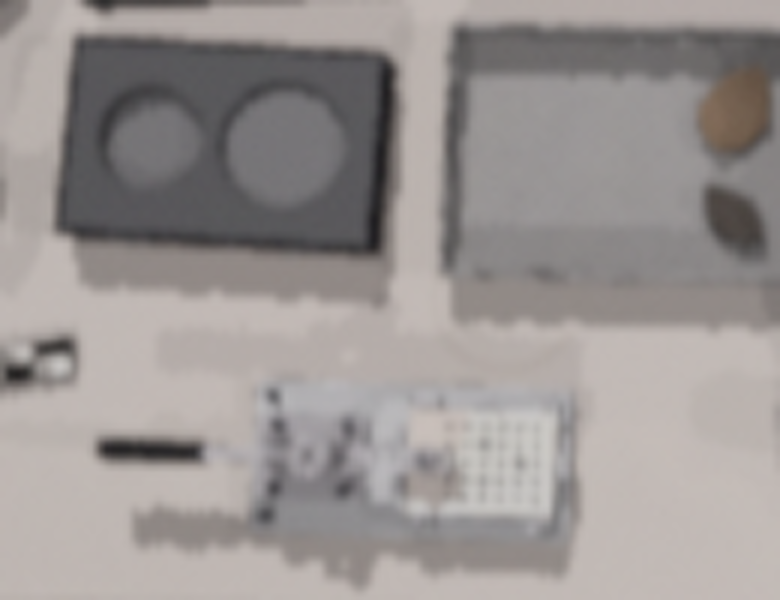

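View pics/cb.png

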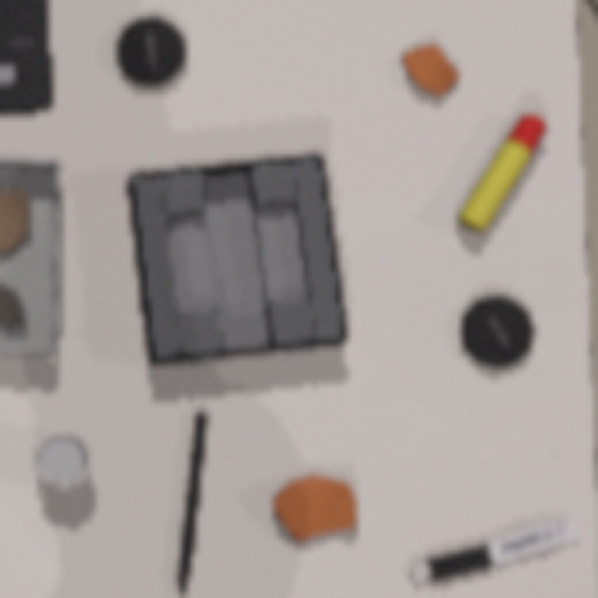

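View pics/cc.png

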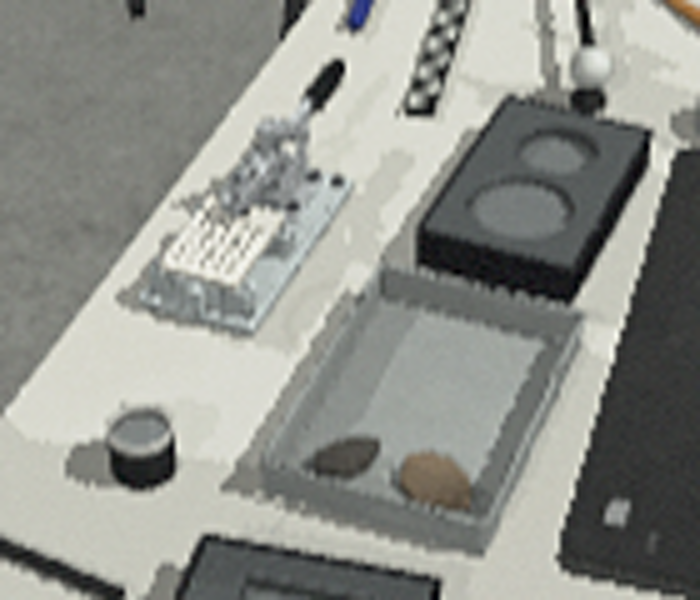

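```bash
cat >> h.py <<'E'
def Rt(o=None):
    o=o or ctrl.get_obs(); return R.from_euler('xyz',o['eef_rot']).as_matrix()
def plan(*tg):
    """each tg: (x,y,z,yaw) world TCP, tool down"""
    o=ctrl.get_obs(); M=Rt(o); p=np.array(o['tcp_pos']); print('t',round(float(o['time']),2),'tcp',p.round(4),'rot',np.round(o['eef_rot'],3),'w',round(float(o['width']),4),'F',np.round(o['contact_force'],1))
    q=p;Mq=M
    for t in tg:
        T=np.array(t[:3]); G=R.from_euler('xyz',[np.pi,0,t[3]]).as_matrix()
        s=M.T@(T-p)/.3; r=R.from_matrix(M.T@G).as_rotvec()/np.deg2rad(120)
        n=max(np.linalg.norm(T-q)/.0417, np.degrees(R.from_matrix(Mq.T@G).magnitude())/7.16)
        print(np.r_[s,r].round(3).tolist(),'rows',round(n,1)); q=T;Mq=G
E
python3 - <<'E'
from h import *
plan((.43,.30,.25,0))
p=ctrl.read_camera('top')
for uv in [(156.2,245),(174.2,245)]: print(onz(p,uv,.052))
for uv in [(208.5,247),(232.5,247),(220.5,238),(220.5,256)]: print(onz(p,uv,.04))
E
```

```text
t 1.6 tcp [0.2386 0.5776 0.2313] rot [-3.142  0.     1.179] w 0.0854 F [-0.3  0.7  0. ]
[-0.612, 0.943, -0.062, -0.0, 0.0, 0.563] rows 9.4
[0.43000917 0.36878711 0.052     ]
[0.43050585 0.31082742 0.052     ]
[0.42526008 0.20220608 0.04      ]
[0.4259312  0.12454705 0.04      ]
[0.45450564 0.1640702  0.04      ]
[0.39688827 0.16265375 0.04      ]
```

>>> carry_out(moves=[1, -0.61, 0.94, -0.06, 0, 0, 0.56, 1, -0.61, 0.94, -0.06, 0, 0, 0.56, 1, -0.61, 0.94, -0.06, 0, 0, 0.56, 1, -0.61, 0.94, -0.06, 0, 0, 0.56, 1, -0.61, 0.94, -0.06, 0, 0, 0.56, 1, -0.61, 0.94, -0.06, 0, 0, 0.56, 1, -0.61, 0.94, -0.06, 0, 0, 0.56, 1, -0.61, 0.94, -0.06, 0, 0, 0.56])

```text
time: 2.32
tcp_pos: [0.4283, 0.3018, 0.2496]
eef_rot: [-3.141, -0.0, 0.173]
contact_force: [1.6, 0.4, 0.0]
width: 0.0852
```

```bash
python3 - <<'E'
from h import *
plan((.43,.30,.25,0))
E
```

```text
t 2.32 tcp [0.4283 0.3018 0.2496] rot [-3.141 -0.     0.173] w 0.0852 F [1.6 0.4 0. ]
[0.004, 0.007, -0.001, -0.0, -0.0, 0.083] rows 1.4
```

>>> carry_out(moves=[1, 0, 0, 0, 0, 0, 0.083, 1, 0, 0, 0, 0, 0, 0.083, 1, 0, 0, 0, 0, 0, 0.083])

```text
time: 2.57
tcp_pos: [0.4278, 0.3031, 0.2493]
eef_rot: [-3.141, -0.0, 0.001]
contact_force: [-0.7, 1.2, -0.1]
width: 0.0854
```

```bash
python3 - <<'E'
from h import *
p=ctrl.read_camera('wrist'); save(p,'w1.png'); plan()
print(p['mtx'],ray(p,(256,192)))
for k,z in dict(clamp_grip=.052,plate_center=.036,loupe_pocket=.02,cap_pocket=.025).items():
    for q in ctrl.place_of(p,k)[:2]:
        uv=np.array(q['location'])*[512,384]
        print(k,round(q['conf'],2),uv.round(),onz(p,uv,z,True).round(3))
E
```

```text
t 2.62 tcp [0.4275 0.3036 0.2491] rot [-3.142 -0.     0.006] w 0.0857 F [0.6 0.6 0.7]
[[297.31863964   0.         255.35671349]
 [  0.         297.31863964 193.3895575 ]
 [  0.           0.           1.        ]] (array([0.42805142, 0.37317099, 0.39271545]), array([ 0.00250607, -0.27524093, -0.96138581]))
clamp_grip 0.78 [258. 126.] [0.432 0.354 0.052]
plate_center 0.81 [257. 268.] [0.43  0.163 0.036]
loupe_pocket 0.7 [390. 130.] [0.607 0.353 0.02 ]
cap_pocket 0.63 [383. 185.] [0.602 0.278 0.025]
```

View pics/w1.png

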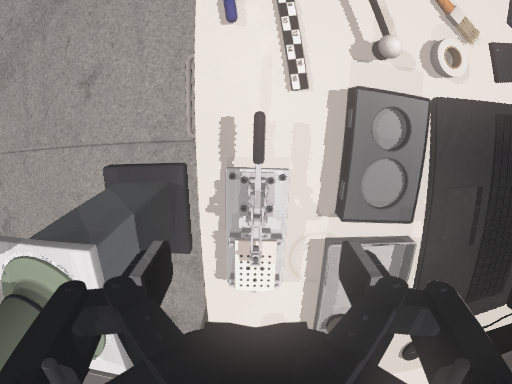

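```bash
python3 - <<'E'
from h import *
p=ctrl.read_camera('wrist')
im=cv2.cvtColor(p['image'],cv2.COLOR_RGB2BGR)
cv2.imwrite('pics/w1c.png',cv2.resize(im[80:300,200:430],None,fx=3.2,fy=2.7,interpolation=cv2.INTER_CUBIC))
for uv in [(259,112),(259,137),(258,163)]: print('grip',onz(p,uv,.052,True))
for uv in [(235,240),(278,240),(236,291),(277,292)]: print('plate',onz(p,uv,.04,True))
E
```

```text
grip [0.43125187 0.370582   0.052     ]
grip [0.43147954 0.34185358 0.052     ]
grip [0.43057883 0.31147366 0.052     ]
plate [0.40154756 0.2075071  0.04      ]
plate [0.45778476 0.20783976 0.04      ]
plate [0.40109868 0.12609648 0.04      ]
plate [0.45961104 0.12463046 0.04      ]
```

View pics/w1c.png

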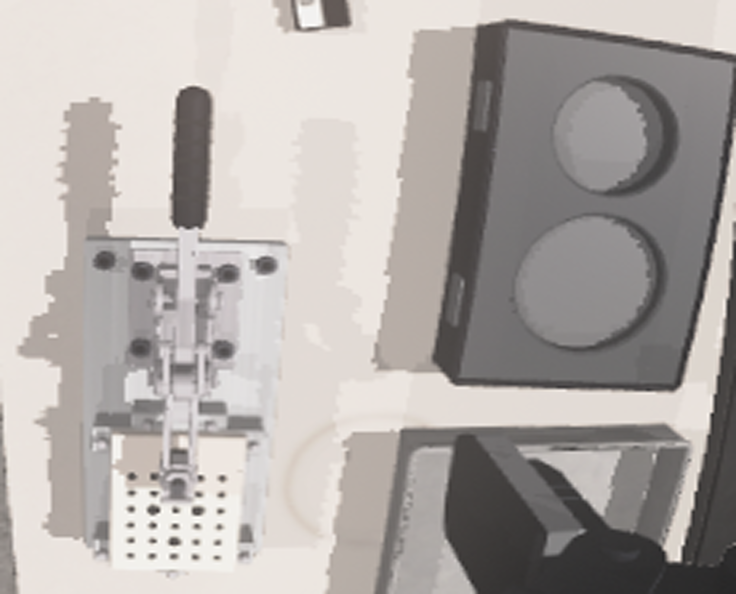

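```bash
python3 - <<'E'
from h import *
plan((.431,.353,.12,0),(.431,.353,.033,0))
E
```

```text
t 2.87 tcp [0.4273 0.3038 0.2491] rot [-3.142  0.     0.007] w 0.0855 F [0.9 0.6 0.4]
[0.013, -0.164, 0.43, -0.0, 0.0, 0.003] rows 3.3
[0.013, -0.164, 0.72, -0.0, 0.0, 0.003] rows 2.1
```

>>> carry_out(moves=[0.2, 0.013, -0.164, 0.2, 0, 0, 0.003, 0, 0.013, -0.164, 0.43, 0, 0, 0.003, 0, 0.013, -0.164, 0.43, 0, 0, 0.003, 0, 0.013, -0.164, 0.43, 0, 0, 0.003, 0, 0.013, -0.164, 0.6, 0, 0, 0.003, 0, 0.013, -0.164, 0.72, 0, 0, 0.003, 0, 0.013, -0.164, 0.72, 0, 0, 0.003, 0, 0.013, -0.164, 0.72, 0, 0, 0.003])

```text
time: 3.53
tcp_pos: [0.4303, 0.3518, 0.0318]
eef_rot: [3.139, 0.003, -0.001]
contact_force: [-0.3, 0.7, 0.2]
width: 0.0432
```

```bash
python3 - <<'E'
from h import *
plan((.431,.353,.033,0))
p=ctrl.read_camera('wrist'); save(p,'w2.png')
E
```

```text
t 3.53 tcp [0.4303 0.3518 0.0318] rot [ 3.139e+00  3.000e-03 -1.000e-03] w 0.0432 F [-0.3  0.7  0.2]
[0.002, -0.004, -0.004, 0.001, 0.001, -0.0] rows 0.0
```

View pics/w2.png

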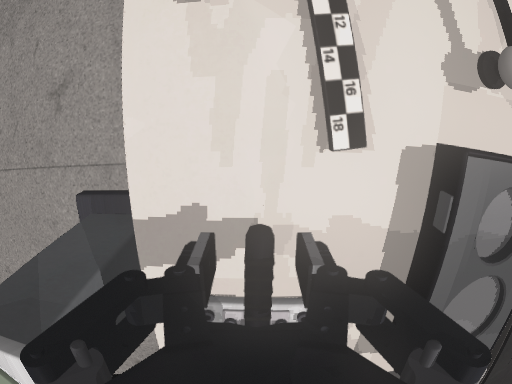

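The grip sits centred between the fingers (grip at col 259, fingers at 205 and 310). Closing.

>>> carry_out(moves=[-1, 0, 0, 0, 0, 0, 0, -1, 0, 0, 0, 0, 0, 0, -1, 0, 0, 0, 0, 0, 0, -1, 0, 0, 0, 0, 0, 0])

```text
time: 3.92
tcp_pos: [0.432, 0.3537, 0.0353]
eef_rot: [-3.139, -0.002, -0.002]
contact_force: [-2.1, -0.6, 13.9]
width: 0.0119
```

>>> carry_out(moves=[-1, 0, 0.002, -0.027, 0, 0, 0, -1, 0, 0.006, -0.055, 0, 0, 0, -1, 0, 0.014, -0.081, 0, 0, 0, -1, 0, 0.025, -0.109, 0, 0, 0, -1, 0, 0.038, -0.133, 0, 0, 0, -1, 0, 0.056, -0.157, 0, 0, 0, -1, 0, 0.074, -0.178, 0, 0, 0, -1, 0, 0.095, -0.196, 0, 0, 0])

```text
time: 4.58
tcp_pos: [0.4311, 0.3238, 0.0927]
eef_rot: [-3.141, -0.0, -0.001]
contact_force: [4.2, 2.0, -13.3]
width: 0.012
```

>>> carry_out(moves=[-1, 0, 0.02, -0.015, 0, 0, 0, -1, 0, 0.042, -0.027, 0, 0, 0, -1, 0, 0.065, -0.037, 0, 0, 0, -1, 0, 0.089, -0.045, 0, 0, 0, -1, 0, 0.113, -0.051, 0, 0, 0, -1, 0, 0.138, -0.054, 0, 0, 0, -1, 0, 0.163, -0.054, 0, 0, 0, -1, 0, 0.188, -0.052, 0, 0, 0])

```text
time: 5.25
tcp_pos: [0.4302, 0.2683, 0.1079]
eef_rot: [-3.14, 0.001, 0.001]
contact_force: [-4.9, 11.8, 0.2]
width: 0.0116
```

```bash
python3 - <<'E'
from h import *
plan()
p=ctrl.read_camera('wrist'); save(p,'w3.png')
p=ctrl.read_camera('scene'); im=cv2.cvtColor(p['image'],cv2.COLOR_RGB2BGR)
cv2.imwrite('pics/s3.png',cv2.resize(im[80:230,160:340],None,fx=4,fy=4,interpolation=cv2.INTER_CUBIC))
E
```

```text
t 5.25 tcp [0.4302 0.2683 0.1079] rot [-3.14e+00  1.00e-03  1.00e-03] w 0.0116 F [-4.9 11.8  0.2]
```

View pics/s3.png

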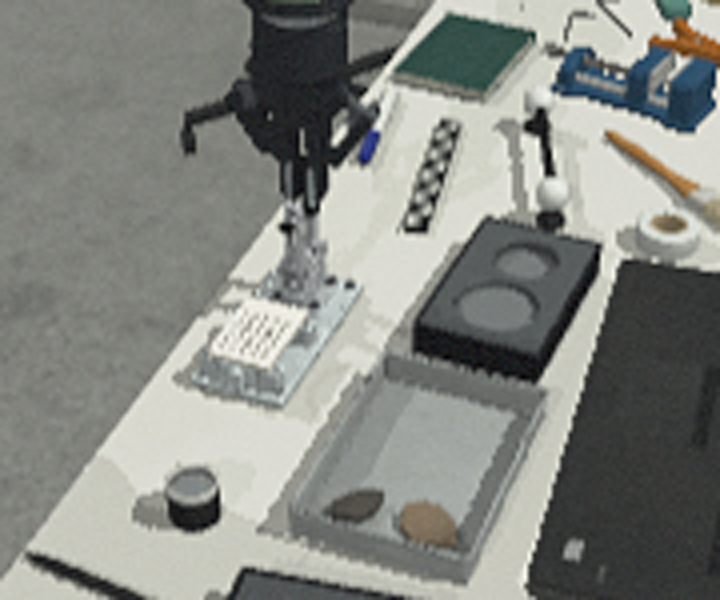

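>>> carry_out(moves=[0.3, 0, 0, 0, 0, 0, 0, 0.3, 0, 0, 0, 0, 0, 0, 0.3, 0, 0, 0, 0, 0, 0, 0.3, 0, 0, -0.14, 0, 0, 0, 0.3, 0, 0, -0.28, 0, 0, 0, 0.3, 0, 0, -0.42, 0, 0, 0, 0.3, 0, 0, -0.5, 0, 0, 0, 0.3, 0, 0, -0.5, 0, 0, 0])

```text
time: 6.02
tcp_pos: [0.4328, 0.2687, 0.2627]
eef_rot: [-3.137, -0.006, -0.001]
contact_force: [0.8, -0.1, -0.2]
width: 0.0553
```

```bash
python3 - <<'E'
from h import *
plan((.43,.10,.25,0))
p=ctrl.read_camera('wrist'); save(p,'w4.png')
p=ctrl.read_camera('scene'); im=cv2.cvtColor(p['image'],cv2.COLOR_RGB2BGR)
cv2.imwrite('pics/s4.png',cv2.resize(im[80:230,160:340],None,fx=4,fy=4,interpolation=cv2.INTER_CUBIC))
E
```

```text
t 6.02 tcp [0.4328 0.2687 0.2627] rot [-3.137e+00 -6.000e-03 -1.000e-03] w 0.0553 F [ 0.8 -0.1 -0.2]
[-0.009, 0.562, 0.04, -0.002, -0.003, -0.001] rows 4.1
```

View pics/s4.png

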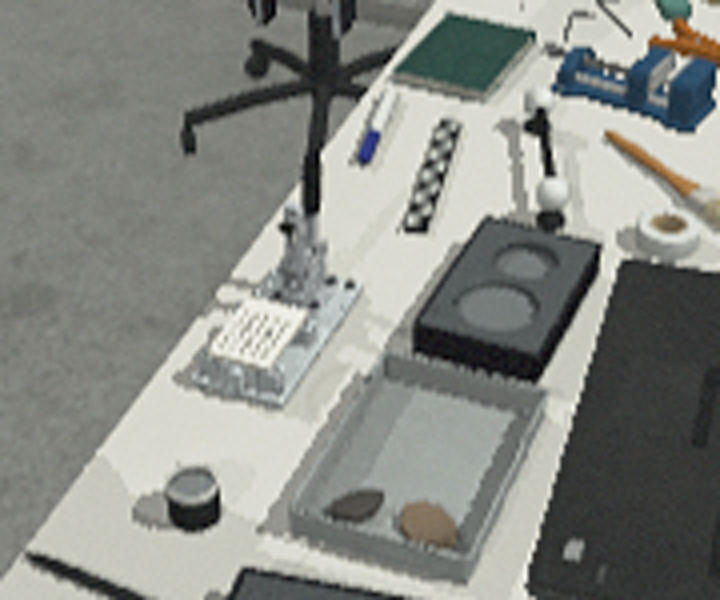

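View pics/w4.png

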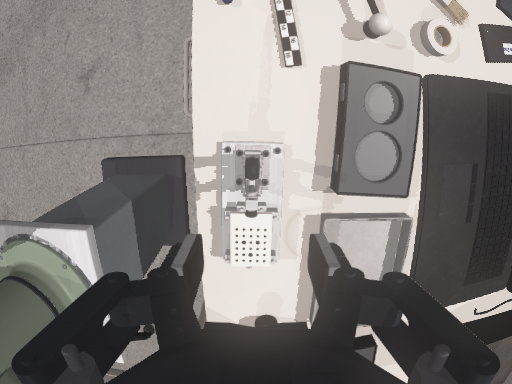

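>>> carry_out(moves=[1, -0.009, 0.3, 0, 0, 0, 0, 1, -0.009, 0.56, 0.04, 0, 0, 0, 1, -0.009, 0.56, 0.04, 0, 0, 0, 1, -0.009, 0.56, 0.04, 0, 0, 0, 1, -0.009, 0.56, 0.04, 0, 0, 0, 1, -0.009, 0.56, 0.04, 0, 0, 0])

```text
time: 6.62
tcp_pos: [0.4276, 0.0974, 0.2446]
eef_rot: [3.14, 0.002, -0.005]
contact_force: [-0.1, 1.5, -1.0]
width: 0.0858
```

```bash
python3 - <<'E'
from h import *
plan()
p=ctrl.read_camera('wrist'); save(p,'w5.png')
for k,z in dict(plate_center=.036,loupe_center=.018,plate_pocket=.02,loupe_pocket=.02,cap_pocket=.025,finds_tray=.002,sherd_center=.008).items():
    for q in ctrl.place_of(p,k)[:2]:
        uv=np.array(q['location'])*[512,384]
        print(k,round(q['conf'],2),uv.round(1),onz(p,uv,z,True).round(3))
E
```

```text
t 6.62 tcp [0.4276 0.0974 0.2446] rot [ 3.14e+00  2.00e-03 -5.00e-03] w 0.0858 F [-0.1  1.5 -1. ]
loupe_center 0.71 [275.2 242.8] [ 0.454 -0.012  0.018]
plate_pocket 0.75 [362.3 310.6] [ 0.601 -0.141  0.02 ]
cap_pocket 0.6 [393.   29.1] [0.607 0.282 0.025]
finds_tray 0.67 [378.8 166.8] [0.6   0.092 0.002]
sherd_center 0.62 [410.  351.2] [ 0.74  -0.28   0.008]
sherd_center 0.52 [250.  335.9] [ 0.416 -0.196  0.008]
```

View pics/w5.png

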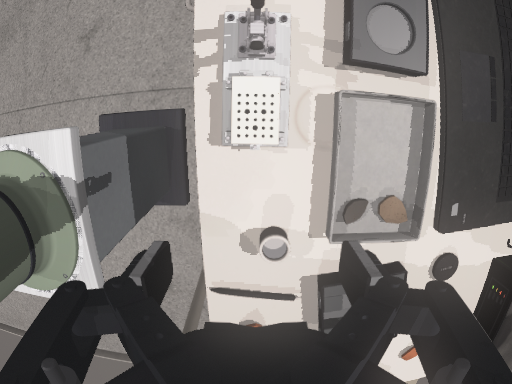

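```bash
python3 - <<'E'
from h import *
p=ctrl.read_camera('wrist'); im=p['image']
g=cv2.cvtColor(im,cv2.COLOR_RGB2GRAY)
cv2.imwrite('pics/w5c.png',cv2.resize(cv2.cvtColor(im,cv2.COLOR_RGB2BGR)[60:270,200:320],None,fx=5,fy=2.8,interpolation=cv2.INTER_CUBIC))
for uv in [(231.5,76.5),(280.5,76.5),(230.5,145),(280,145)]: print(onz(p,uv,.04,True))
plan()
E
```

```text
[0.40098161 0.20912187 0.04      ]
[0.45745533 0.20908865 0.04      ]
[0.39906951 0.12824687 0.04      ]
[0.45744096 0.12817924 0.04      ]
t 7.07 tcp [0.4281 0.1003 0.2454] rot [ 3.141  0.    -0.   ] w 0.0853 F [ 0.4 -0.4 -0.5]
```

View pics/w5c.png

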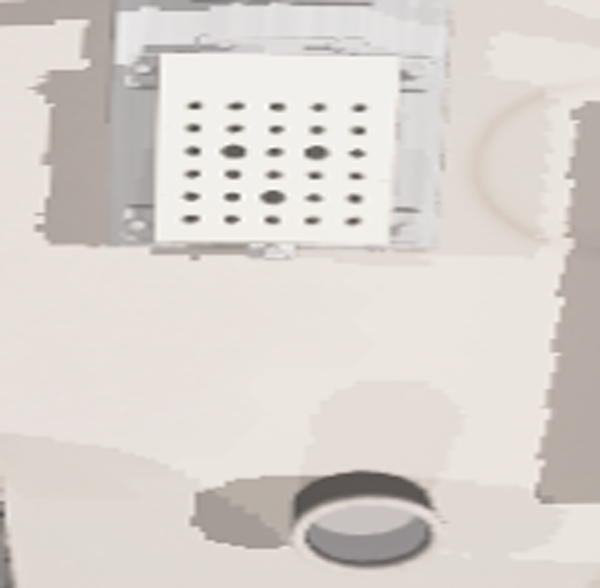

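```bash
python3 - <<'E'
from h import *
plan((.430,.167,.10,0),(.43,.167,.019,0))
E
```

```text
t 7.07 tcp [0.4281 0.1003 0.2454] rot [ 3.141  0.    -0.   ] w 0.0853 F [ 0.4 -0.4 -0.5]
[0.006, -0.222, 0.485, 0.0, 0.0, -0.0] rows 3.8
[0.006, -0.222, 0.755, 0.0, 0.0, -0.0] rows 1.9
```

>>> carry_out(moves=[1, 0.006, -0.222, 0.2, 0, 0, 0, 1, 0.006, -0.222, 0.35, 0, 0, 0, 1, 0.006, -0.222, 0.485, 0, 0, 0, 1, 0.006, -0.222, 0.485, 0, 0, 0, 1, 0.006, -0.222, 0.6, 0, 0, 0, 1, 0.006, -0.222, 0.7, 0, 0, 0, 1, 0.006, -0.222, 0.755, 0, 0, 0, 1, 0.006, -0.222, 0.755, 0, 0, 0])

```text
time: 7.73
tcp_pos: [0.4285, 0.1659, 0.0161]
eef_rot: [3.139, 0.004, -0.001]
contact_force: [-1.2, -1.4, 0.2]
width: 0.0854
```

>>> carry_out(moves=[-1, 0, 0, 0, 0, 0, 0, -1, 0, 0, 0, 0, 0, 0, -1, 0, 0, 0, 0, 0, 0, -1, 0, 0, 0, 0, 0, 0])

```text
time: 8.07
tcp_pos: [0.4292, 0.1667, 0.0204]
eef_rot: [-3.141, 0.001, -0.001]
contact_force: [-7.3, -0.4, 7.3]
width: 0.0549
```

```bash
python3 - <<'E'
from h import *
plan()
p=ctrl.read_camera('wrist'); save(p,'w6.png')
E
```

```text
t 8.07 tcp [0.4292 0.1667 0.0204] rot [-3.141e+00  1.000e-03 -1.000e-03] w 0.0549 F [-7.3 -0.4  7.3]
```

View pics/w6.png

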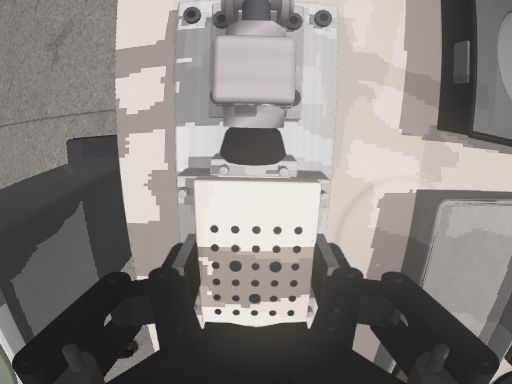

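```bash
python3 - <<'E'
from h import *
p=ctrl.read_camera('top')
c=[onz(p,np.array(q)/4.6+[262,140],.033) for q in [(132,177),(322,155),(345,342),(155,360)]]
c=np.array(c);print(c.round(3),c.mean(0).round(4),[np.linalg.norm(c[i]-c[i-1]).round(3) for i in range(4)])
# tl->bl is -x direction ; tr->tl +y
d=(c[0]-c[3]+c[1]-c[2]);print('yaw x',np.arctan2(d[1],d[0])); d=(c[0]-c[1]+c[3]-c[2]);print('yaw y',np.arctan2(-d[0],d[1]))
plan()
E
```

```text
[[ 0.654 -0.064  0.033]
 [ 0.671 -0.202  0.033]
 [ 0.535 -0.216  0.033]
 [ 0.521 -0.08   0.033]] [ 0.5952 -0.1405  0.033 ] [np.float64(0.134), np.float64(0.139), np.float64(0.136), np.float64(0.136)]
yaw x 0.11017962918300896
yaw y 0.11293416675894721
t 8.17 tcp [0.4292 0.1667 0.0204] rot [-3.141e+00  1.000e-03 -1.000e-03] w 0.0545 F [-8.1  0.1  5.9]
```

>>> carry_out(moves=[-1, 0, 0, -0.08, 0, 0, 0, -1, 0, 0, -0.16, 0, 0, 0, -1, 0, 0, -0.28, 0, 0, 0, -1, 0, 0, -0.4, 0, 0, 0, -1, 0, 0, -0.5, 0, 0, 0, -1, 0, 0, -0.6, 0, 0, 0, -1, 0, 0, -0.65, 0, 0, 0, -1, 0, 0, -0.65, 0, 0, 0])

```text
time: 8.83
tcp_pos: [0.4314, 0.1673, 0.2184]
eef_rot: [-3.137, -0.006, -0.001]
contact_force: [1.2, 0.3, -1.7]
width: 0.0549
```

```bash
python3 - <<'E'
from h import *
plan((.52,0,.22,0.1))
p=ctrl.read_camera('wrist'); save(p,'w7.png')
E
```

```text
t 8.83 tcp [0.4314 0.1673 0.2184] rot [-3.137e+00 -6.000e-03 -1.000e-03] w 0.0549 F [ 1.2  0.3 -1.7]
[0.296, 0.557, -0.006, -0.002, -0.003, -0.048] rows 4.5
```

View pics/w7.png

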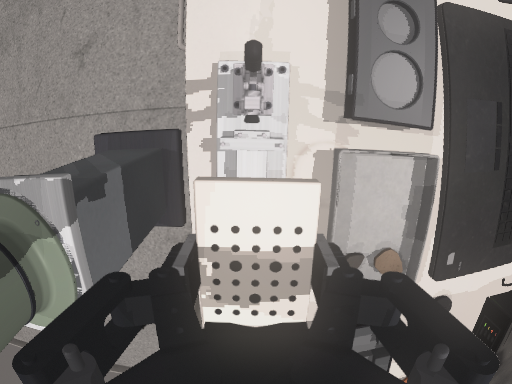

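>>> carry_out(moves=[-1, 0.1, 0.2, -0.1, 0, 0, -0.02, -1, 0.1, 0.4, -0.1, 0, 0, -0.052, -1, 0.1, 0.6, -0.1, 0, 0, -0.052, -1, 0.1, 0.66, -0.1, 0, 0, -0.052, -1, 0.1, 0.66, -0.1, 0, 0, -0.052, -1, 0.1, 0.66, -0.1, 0, 0, -0.052, -1, 0.1, 0.66, -0.1, 0, 0, -0.052])

```text
time: 9.47
tcp_pos: [0.4593, -0.0337, 0.2437]
eef_rot: [3.141, 0.0, 0.103]
contact_force: [0.5, 0.7, -1.4]
width: 0.0542
```

```bash
python3 - <<'E'
from h import *
plan()
p=ctrl.read_camera('wrist'); save(p,'w8.png')
for k,z in dict(loupe_center=.018,plate_pocket=.02,cap_center=.005,sherd_center=.008).items():
    for q in ctrl.place_of(p,k)[:2]:
        uv=np.array(q['location'])*[512,384]
        print(k,round(q['conf'],2),uv.round(1),onz(p,uv,z,True).round(3))
E
```

```text
t 9.47 tcp [ 0.4593 -0.0337  0.2437] rot [3.141 0.    0.103] w 0.0542 F [ 0.5  0.7 -1.4]
loupe_center 0.6 [251.8 148.5] [ 0.453 -0.014  0.018]
plate_pocket 0.8 [344.6 248.5] [ 0.598 -0.139  0.02 ]
sherd_center 0.47 [370.   83.2] [0.598 0.091 0.008]
sherd_center 0.46 [396.6 317.9] [ 0.739 -0.28   0.008]
```

View pics/w8.png

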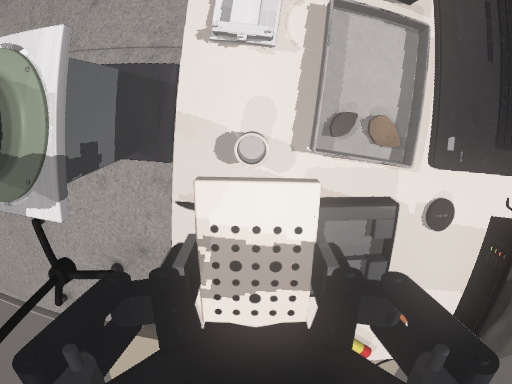

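```bash
python3 - <<'E'
from h import *
plan((.597,-.140,.12,.11),(.597,-.140,.011,.11))
E
```

```text
t 9.72 tcp [ 0.4597 -0.0305  0.2438] rot [-3.141  0.     0.11 ] w 0.0545 F [ 1.  -0.4 -0.9]
[0.415, 0.413, 0.412, -0.0, 0.0, -0.0] rows 5.2
[0.415, 0.413, 0.776, -0.0, 0.0, -0.0] rows 2.6
```

>>> carry_out(moves=[-1, 0.1, 0.1, 0, 0, 0, 0, -1, 0.2, 0.2, 0.05, 0, 0, 0, -1, 0.3, 0.3, 0.1, 0, 0, 0, -1, 0.415, 0.413, 0.2, 0, 0, 0, -1, 0.415, 0.413, 0.3, 0, 0, 0, -1, 0.415, 0.413, 0.412, 0, 0, 0, -1, 0.415, 0.413, 0.412, 0, 0, 0, -1, 0.415, 0.413, 0.412, 0, 0, 0])

```text
time: 10.38
tcp_pos: [0.5959, -0.1405, 0.1193]
eef_rot: [-3.141, 0.004, 0.109]
contact_force: [0.5, -0.1, -0.6]
width: 0.0547
```

```bash
python3 - <<'E'
from h import *
plan((.597,-.140,.011,.11))
p=ctrl.read_camera('wrist'); save(p,'w9.png')
E
```

```text
t 10.38 tcp [ 0.5959 -0.1405  0.1193] rot [-3.141  0.004  0.109] w 0.0547 F [ 0.5 -0.1 -0.6]
[0.005, -0.001, 0.361, -0.0, 0.002, -0.001] rows 2.6
```

View pics/w9.png

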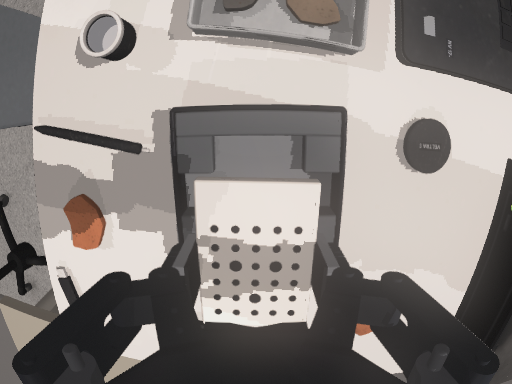

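The plate (col 257) is centred over the box (cols 172–346). Descending.

>>> carry_out(moves=[-1, 0.005, 0, 0.08, 0, 0, 0, -1, 0.005, 0, 0.16, 0, 0, 0, -1, 0.005, 0, 0.22, 0, 0, 0, -1, 0.005, 0, 0.28, 0, 0, 0, -1, 0.005, 0, 0.33, 0, 0, 0, -1, 0.005, 0, 0.361, 0, 0, 0, -1, 0.005, 0, 0.361, 0, 0, 0, -1, 0.005, 0, 0.361, 0, 0, 0])

```text
time: 11.1
tcp_pos: [0.5993, -0.1409, 0.0138]
eef_rot: [3.141, -0.002, 0.108]
contact_force: [0.7, -0.3, -1.7]
width: 0.0541
```

>>> carry_out(moves=[0.7, 0, 0, 0, 0, 0, 0, 0.7, 0, 0, 0, 0, 0, 0, 0.7, 0, 0, 0, 0, 0, 0, 0.7, 0, 0, -0.1, 0, 0, 0, 0.7, 0, 0, -0.2, 0, 0, 0, 0.7, 0, 0, -0.3, 0, 0, 0, 0.7, 0, 0.0, -0.42, 0, 0, 0, 0.7, 0, 0, -0.42, 0, 0, 0])

```text
time: 11.77
tcp_pos: [0.6011, -0.1422, 0.1448]
eef_rot: [3.14, -0.008, 0.107]
contact_force: [0.7, -0.1, 1.3]
width: 0.0723
```

```bash
python3 - <<'E'
from h import *
plan()
p=ctrl.read_camera('wrist'); save(p,'w10.png')
E
```

```text
t 11.77 tcp [ 0.6011 -0.1422  0.1448] rot [ 3.14  -0.008  0.107] w 0.0723 F [ 0.7 -0.1  1.3]
```

View pics/w10.png

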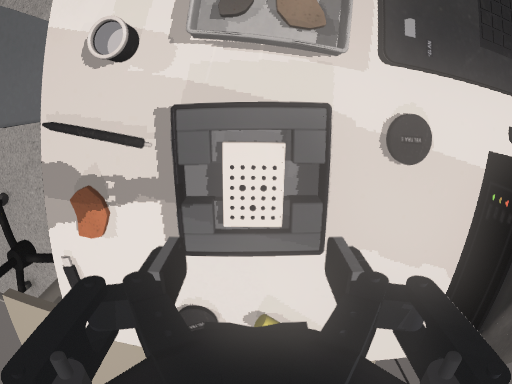

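```bash
python3 - <<'E'
from h import *
plan((.453,-.014,.11,0),(.453,-.014,.013,0))
p=ctrl.read_camera('wrist')
for uv in [(222,142),(285.5,142),(222.5,229),(283,229)]: print(onz(p,uv,.028,True))
for k,z in dict(plate_center=.024,loupe_center=.018,plate_pocket=.02,cap_center=.005,sherd_center=.008).items():
    for q in ctrl.place_of(p,k)[:3]:
        uv=np.array(q['location'])*[512,384]
        print(k,round(q['conf'],2),uv.round(1),onz(p,uv,z,True).round(3))
E
```

```text
t 11.82 tcp [ 0.6002 -0.1417  0.142 ] rot [ 3.14  -0.006  0.108] w 0.0725 F [-0.4 -0.  -0.4]
[-0.443, -0.476, 0.104, 0.0, -0.003, 0.051] rows 4.7
[-0.445, -0.476, 0.427, 0.0, -0.003, 0.051] rows 2.3
[ 0.56778744 -0.10349042  0.028     ]
[ 0.62273195 -0.09769144  0.028     ]
[ 0.57449766 -0.1848035   0.028     ]
[ 0.63123656 -0.17884343  0.028     ]
plate_center 0.67 [256.9 188.9] [ 0.603 -0.144  0.024]
loupe_center 0.58 [111.3  41. ] [ 0.449 -0.013  0.018]
cap_center 0.66 [411.8 140.5] [ 0.758 -0.079  0.005]
cap_center 0.57 [195.9 324.3] [ 0.547 -0.329  0.005]
sherd_center 0.78 [ 85.9 211.9] [ 0.417 -0.194  0.008]
```

>>> carry_out(moves=[1, -0.1, -0.1, 0, 0, 0, 0.01, 1, -0.2, -0.2, 0, 0, 0, 0.03, 1, -0.3, -0.3, 0.02, 0, 0, 0.051, 1, -0.4, -0.4, 0.05, 0, -0.003, 0.051, 1, -0.443, -0.476, 0.1, 0, -0.003, 0.051, 1, -0.443, -0.476, 0.104, 0, -0.003, 0.051, 1, -0.443, -0.476, 0.104, 0, -0.003, 0.051, 1, -0.443, -0.476, 0.104, 0, -0.003, 0.051])

```text
time: 12.78
tcp_pos: [0.4513, -0.0139, 0.1068]
eef_rot: [3.141, 0.006, 0.001]
contact_force: [-0.1, -0.1, 0.5]
width: 0.0855
```

```bash
python3 - <<'E'
from h import *
plan((.453,-.014,.013,0))
p=ctrl.read_camera('wrist'); save(p,'w11.png')
for q in ctrl.place_of(p,'loupe_center')[:2]:
        uv=np.array(q['location'])*[512,384]
        print(round(q['conf'],2),uv.round(1),onz(p,uv,.018,True).round(3))
E
```

```text
t 12.78 tcp [ 0.4513 -0.0139  0.1068] rot [3.141e+00 6.000e-03 1.000e-03] w 0.0855 F [-0.1 -0.1  0.5]
[0.008, 0.0, 0.313, 0.0, 0.003, 0.0] rows 2.3
0.62 [257.3 197.1] [ 0.453 -0.015  0.018]
```

View pics/w11.png

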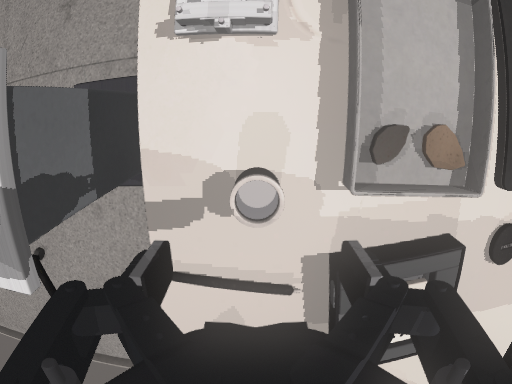

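>>> carry_out(moves=[1, 0.008, 0.003, 0.1, 0, 0, 0, 1, 0.008, 0.003, 0.2, 0, 0, 0, 1, 0.008, 0.003, 0.28, 0, 0, 0, 1, 0.008, 0.003, 0.313, 0, 0, 0, -1, 0.008, 0.003, 0.313, 0, 0, 0, -1, 0.008, 0.003, 0.313, 0, 0, 0, -1, 0.008, 0.003, 0.313, 0, 0, 0, -1, 0.008, 0.003, 0.313, 0, 0, 0])

```text
time: 13.55
tcp_pos: [0.4536, -0.0145, 0.0143]
eef_rot: [3.141, 0.004, 0.001]
contact_force: [-7.1, -2.1, 46.6]
width: 0.0394
```

>>> carry_out(moves=[-1, 0, 0, 0, 0, 0, 0, -1, 0, 0, -0.05, 0, 0, 0, -1, 0, 0, -0.15, 0, 0, 0, -1, 0, 0, -0.25, 0, 0, 0, -1, 0, 0, -0.37, 0, 0, 0, -1, 0, 0, -0.48, 0, 0, 0, -1, 0, 0, -0.5, 0, 0, 0, -1, 0, 0, -0.5, 0, 0, 0])

```text
time: 14.22
tcp_pos: [0.4549, -0.0139, 0.1657]
eef_rot: [-3.14, 0.001, 0.002]
contact_force: [0.1, -1.0, -1.1]
width: 0.0393
```

```bash
python3 - <<'E'
from h import *
plan((.606,.19,.22,0.05))
p=ctrl.read_camera('wrist'); save(p,'w12.png')
E
```

```text
t 14.22 tcp [ 0.4549 -0.0139  0.1657] rot [-3.14e+00  1.00e-03  2.00e-03] w 0.0393 F [ 0.1 -1.  -1.1]
[0.504, -0.679, -0.181, -0.001, 0.001, -0.023] rows 6.2
```

View pics/w12.png

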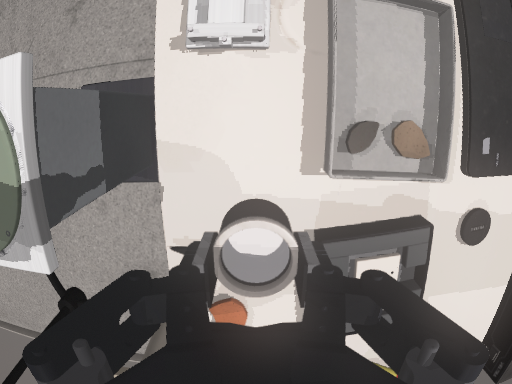

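>>> carry_out(moves=[-1, 0.05, 0, -0.12, 0, 0, 0, -1, 0.15, -0.1, -0.18, 0, 0, 0, -1, 0.25, -0.2, -0.18, 0, 0, 0, -1, 0.35, -0.35, -0.18, 0, 0, 0, -1, 0.45, -0.5, -0.18, 0, 0, -0.02, -1, 0.504, -0.6, -0.18, 0, 0, -0.023, -1, 0.504, -0.679, -0.18, 0, 0, -0.023, -1, 0.504, -0.679, -0.18, 0, 0, -0.023])

```text
time: 14.93
tcp_pos: [0.6051, 0.1979, 0.2131]
eef_rot: [-3.139, 0.009, 0.057]
contact_force: [-0.2, 0.7, -1.1]
width: 0.0392
```

```bash
python3 - <<'E'
from h import *
plan()
p=ctrl.read_camera('wrist'); save(p,'w13.png')
for k,z in dict(loupe_pocket=.02,cap_pocket=.025,finds_tray=.002).items():
    for q in ctrl.place_of(p,k)[:3]:
        uv=np.array(q['location'])*[512,384]
        print(k,round(q['conf'],2),uv.round(1),onz(p,uv,z,True).round(3))
E
```

```text
t 14.93 tcp [0.6051 0.1979 0.2131] rot [-3.139  0.009  0.057] w 0.0392 F [-0.2  0.7 -1.1]
loupe_pocket 0.82 [262.4  32.3] [0.603 0.357 0.02 ]
loupe_pocket 0.71 [257.6  97.1] [0.601 0.282 0.02 ]
cap_pocket 0.88 [258.3  98.6] [0.602 0.28  0.025]
```

View pics/w13.png

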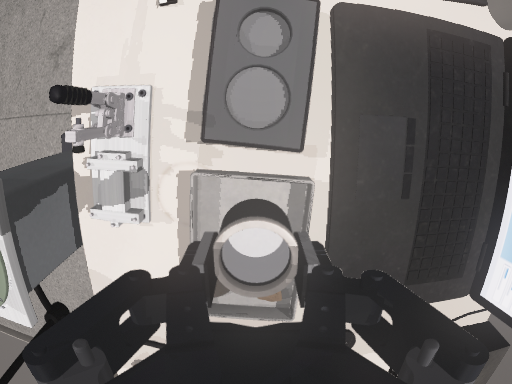

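```bash
python3 - <<'E'
from h import *
p=ctrl.read_camera('wrist'); im=cv2.cvtColor(p['image'],cv2.COLOR_RGB2BGR)
cv2.imwrite('pics/w13c.png',cv2.resize(im[0:155,195:325],None,fx=4.5,fy=3.8,interpolation=cv2.INTER_CUBIC))
plan()
E
```

```text
t 15.18 tcp [0.6047 0.1881 0.2153] rot [3.141 0.007 0.048] w 0.0387 F [ 0.3 -0.5 -1. ]
```

View pics/w13c.png

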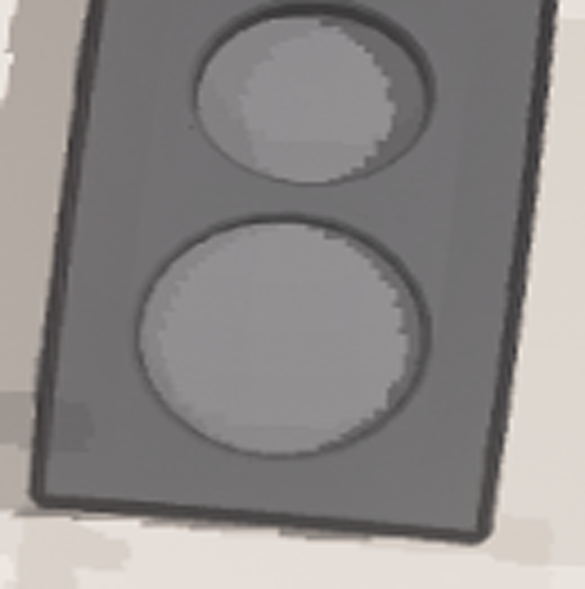

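```bash
python3 - <<'E'
from h import *
p=ctrl.read_camera('wrist')
E=lambda x,y:onz(p,(195+x/4.5,y/3.8),.032,True).round(4)
for l in [[(193,94),(435,94),(314,2),(314,186)],[(136,335),(431,335),(283,212),(283,458)]]:
    a=np.array([E(*q) for q in l]); print(a, a[:2].mean(0), a[2:].mean(0))
plan((.605,.354,.10,0),(.605,.354,.036,0))
E
```

```text
[[0.5769 0.3523 0.032 ]
 [0.6353 0.3556 0.032 ]
 [0.6048 0.3831 0.032 ]
 [0.6073 0.3253 0.032 ]] [0.6061  0.35395 0.032  ] [0.60605 0.3542  0.032  ]
[[0.5666 0.2797 0.032 ]
 [0.6375 0.2831 0.032 ]
 [0.6003 0.3171 0.032 ]
 [0.6036 0.2454 0.032 ]] [0.60205 0.2814  0.032  ] [0.60195 0.28125 0.032  ]
t 15.23 tcp [0.6048 0.1881 0.2156] rot [3.141 0.007 0.047] w 0.0392 F [-0.3  0.7  0.6]
[0.029, -0.553, 0.385, 0.0, 0.003, 0.023] rows 4.8
[0.031, -0.553, 0.598, 0.0, 0.003, 0.023] rows 1.5
```

>>> carry_out(moves=[-1, 0.03, -0.14, 0, 0, 0, 0, -1, 0.032, -0.28, 0.05, 0, 0, 0.01, -1, 0.032, -0.42, 0.1, 0, 0, 0.023, -1, 0.032, -0.553, 0.2, 0, 0.003, 0.023, -1, 0.032, -0.553, 0.3, 0, 0.003, 0.023, -1, 0.032, -0.553, 0.385, 0, 0.003, 0.023, -1, 0.032, -0.553, 0.385, 0, 0.003, 0.023, -1, 0.032, -0.553, 0.385, 0, 0.003, 0.023])

```text
time: 15.9
tcp_pos: [0.6058, 0.3539, 0.1002]
eef_rot: [3.14, 0.001, -0.001]
contact_force: [0.1, 0.2, 1.2]
width: 0.0393
```

```bash
python3 - <<'E'
from h import *
plan((.606,.354,.036,0))
p=ctrl.read_camera('wrist'); save(p,'w14.png')
E
```

```text
t 15.9 tcp [0.6058 0.3539 0.1002] rot [ 3.14e+00  1.00e-03 -1.00e-03] w 0.0393 F [0.1 0.2 1.2]
[0.001, -0.001, 0.214, 0.001, 0.001, -0.0] rows 1.5
```

View pics/w14.png

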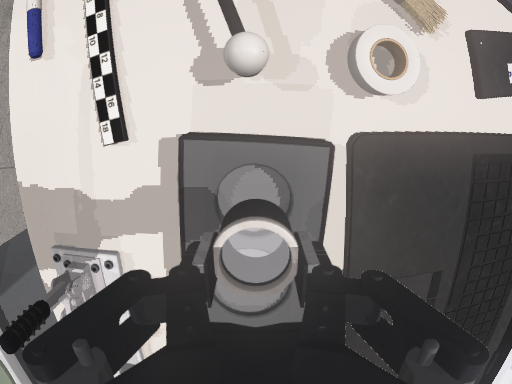

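>>> carry_out(moves=[-1, 0, 0, 0.05, 0, 0, 0, -1, 0, 0, 0.1, 0, 0, 0, -1, 0, 0, 0.14, 0, 0, 0, -1, 0, 0, 0.18, 0, 0, 0, -1, 0, 0, 0.2, 0, 0, 0, -1, 0, 0, 0.214, 0, 0, 0, -1, 0, 0, 0.214, 0, 0, 0, -1, 0, 0, 0.214, 0, 0, 0])

```text
time: 16.62
tcp_pos: [0.6059, 0.3556, 0.0364]
eef_rot: [3.141, -0.0, 0.001]
contact_force: [0.1, -0.1, -0.7]
width: 0.0393
```

>>> carry_out(moves=[-1, 0, 0, 0.006, 0, 0, 0, 0.5, 0, 0, 0.006, 0, 0, 0, 0.5, 0, 0, 0.006, 0, 0, 0, 0.5, 0, 0, 0, 0, 0, 0, 0.5, 0, 0, -0.1, 0, 0, 0, 0.5, 0, 0, -0.24, 0, 0, 0, 0.5, 0, 0, -0.36, 0, 0, 0, 0.5, 0, 0, -0.4, 0, 0, 0])

```text
time: 17.28
tcp_pos: [0.6078, 0.3562, 0.1623]
eef_rot: [-3.138, -0.006, 0.001]
contact_force: [0.8, 0.1, 0.3]
width: 0.0642
```

```bash
python3 - <<'E'
from h import *
plan((.55,-.05,.25,0))
p=ctrl.read_camera('wrist'); save(p,'w15.png')
E
```

```text
t 17.28 tcp [0.6078 0.3562 0.1623] rot [-3.138e+00 -6.000e-03  1.000e-03] w 0.0642 F [0.8 0.1 0.3]
[-0.192, 1.353, -0.298, -0.002, -0.003, 0.0] rows 10.1
```

View pics/w15.png

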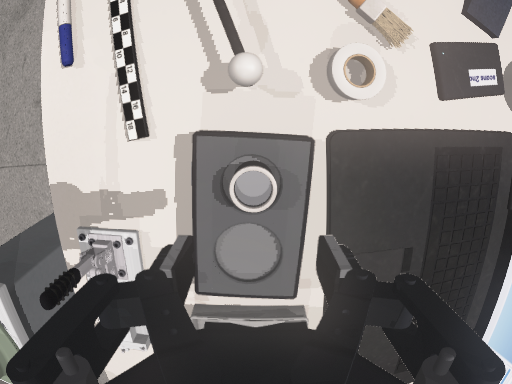

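>>> carry_out(moves=[0.6, 0, 0.13, -0.1, 0, 0, 0, 0.6, 0, 0.26, -0.2, 0, 0, 0, 0.6, -0.05, 0.39, -0.2, 0, 0, 0, 0.6, -0.1, 0.52, -0.2, 0, 0, 0, 0.6, -0.15, 0.65, -0.2, 0, 0, 0, 0.6, -0.19, 0.78, -0.2, 0, 0, 0, 0.6, -0.19, 0.91, -0.2, 0, 0, 0, 0.6, -0.19, 1, -0.2, 0, 0, 0])

```text
time: 18.0
tcp_pos: [0.5479, 0.0532, 0.2168]
eef_rot: [-3.141, -0.001, 0.0]
contact_force: [0.5, 0.0, 1.0]
width: 0.0684
```

```bash
python3 - <<'E'
from h import *
plan((.548,-.329,.11,0))
E
```

```text
t 18.0 tcp [0.5479 0.0532 0.2168] rot [-3.141e+00 -1.000e-03  0.000e+00] w 0.0684 F [0.5 0.  1. ]
[-0.001, 1.274, 0.356, -0.0, -0.0, 0.0] rows 9.5
```

>>> carry_out(moves=[0.6, 0, 0.13, 0, 0, 0, 0, 0.6, 0, 0.26, 0, 0, 0, 0, 0.6, 0, 0.39, 0, 0, 0, 0, 0.6, 0, 0.52, 0, 0, 0, 0, 0.6, 0, 0.65, 0, 0, 0, 0, 0.6, 0, 0.78, 0.1, 0, 0, 0, 0.6, 0, 0.9, 0.15, 0, 0, 0, 0.6, 0, 1, 0.2, 0, 0, 0])

```text
time: 18.67
tcp_pos: [0.5489, -0.2465, 0.1556]
eef_rot: [3.141, -0.0, 0.001]
contact_force: [1.3, -0.1, -0.2]
width: 0.0681
```

```bash
python3 - <<'E'
from h import *
p=ctrl.read_camera('wrist'); save(p,'w16.png')
for k,z in dict(cap_center=.005,sherd_center=.008).items():
    for q in ctrl.place_of(p,k)[:3]:
        uv=np.array(q['location'])*[512,384]
        print(k,round(q['conf'],2),uv.round(1),onz(p,uv,z,True).round(4))
plan((.548,-.329,.11,0))
E
```

```text
cap_center 0.71 [443.   34.8] [ 0.7602 -0.0766  0.005 ]
cap_center 0.67 [254.2 251.6] [ 0.548  -0.3293  0.005 ]
sherd_center 0.76 [128.1 134.2] [ 0.4173 -0.1973  0.008 ]
sherd_center 0.58 [422.1 210.7] [ 0.7436 -0.2824  0.008 ]
t 18.82 tcp [ 0.5478 -0.2474  0.1552] rot [ 3.141e+00  2.000e-03 -4.000e-03] w 0.0685 F [0.5 0.3 0.8]
[0.002, 0.272, 0.151, 0.0, 0.001, -0.002] rows 2.2
```

View pics/w16.png

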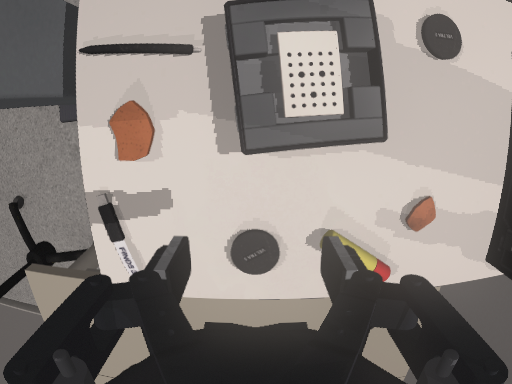

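```bash
python3 - <<'E'
from h import *
p=ctrl.read_camera('wrist')
for uv in [(322,232),(327,245),(388,276)]: print(onz(p,uv,.012,True).round(4))
for uv in [(231,252),(280,252),(255,229),(255,274)]: print(onz(p,uv,.01,True).round(4))
plan((.548,-.329,.07,0),(.548,-.329,.008,0))
E
```

```text
[ 0.6187 -0.3043  0.012 ]
[ 0.6257 -0.3201  0.012 ]
[ 0.7085 -0.3664  0.012 ]
[ 0.5209 -0.3281  0.01  ]
[ 0.5743 -0.3283  0.01  ]
[ 0.5472 -0.3007  0.01  ]
[ 0.5469 -0.3564  0.01  ]
t 18.87 tcp [ 0.5487 -0.2454  0.1559] rot [ 3.141e+00  1.000e-03 -1.000e-03] w 0.0688 F [-0.4  1.3  0. ]
[-0.002, 0.279, 0.286, 0.0, 0.0, -0.001] rows 2.9
[-0.002, 0.278, 0.493, 0.0, 0.0, -0.001] rows 1.5
```

>>> carry_out(moves=[0.6, -0.003, 0.13, 0.05, 0, 0, 0, 0.6, -0.003, 0.278, 0.15, 0, 0, 0, 0.6, -0.003, 0.278, 0.28, 0, 0, 0, 0.6, -0.003, 0.278, 0.36, 0, 0, 0, 0.6, -0.003, 0.278, 0.43, 0, 0, 0, 0.6, -0.003, 0.278, 0.48, 0, 0, 0, 0.6, -0.003, 0.278, 0.493, 0, 0, 0, 0.6, -0.003, 0.278, 0.493, 0, 0, 0])

```text
time: 19.53
tcp_pos: [0.5489, -0.327, 0.0084]
eef_rot: [-3.141, 0.0, 0.002]
contact_force: [0.4, -0.2, 1.1]
width: 0.068
```

>>> carry_out(moves=[0.6, 0, 0, 0.006, 0, 0, 0, 0.6, 0, 0, 0.013, 0, 0, 0, 0.6, 0, 0, 0.013, 0, 0, 0])

```text
time: 19.78
tcp_pos: [0.5491, -0.3279, 0.0055]
eef_rot: [3.141, -0.001, 0.001]
contact_force: [0.7, 0.7, -0.1]
width: 0.0685
```

```bash
python3 - <<'E'
from h import *
plan()
p=ctrl.read_camera('wrist'); save(p,'w17.png')
E
```

```text
t 19.78 tcp [ 0.5491 -0.3279  0.0055] rot [ 3.141e+00 -1.000e-03  1.000e-03] w 0.0685 F [ 0.7  0.7 -0.1]
```

View pics/w17.png

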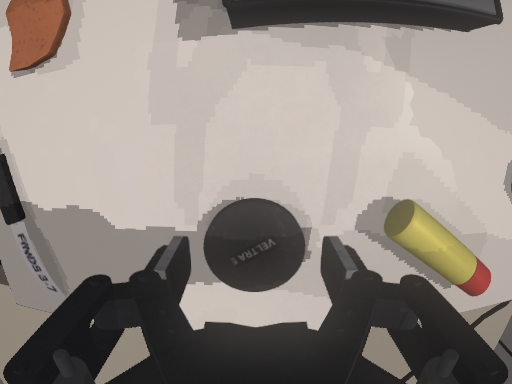

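>>> carry_out(moves=[0.5, 0, 0, 0.01, 0, 0, 0, 0.5, 0, 0, 0.02, 0, 0, 0, 0.5, 0, 0, 0.02, 0, 0, 0, 0.5, 0, 0, 0.02, 0, 0, 0])

```text
time: 20.17
tcp_pos: [0.5484, -0.3279, -0.0017]
eef_rot: [3.142, 0.0, 0.001]
contact_force: [-0.1, 0.5, 0.9]
width: 0.0644
```

>>> carry_out(moves=[0.4, 0, 0, 0.004, 0, 0, 0, 0.4, 0, 0, 0.004, 0, 0, 0, 0.4, 0, 0, 0.004, 0, 0, 0])

```text
time: 20.42
tcp_pos: [0.5485, -0.3279, -0.0027]
eef_rot: [3.141, -0.0, 0.001]
contact_force: [-0.6, 0.7, -0.5]
width: 0.0598
```

>>> carry_out(moves=[-1, 0, 0, 0, 0, 0, 0, -1, 0, 0, 0, 0, 0, 0, -1, 0, 0, 0, 0, 0, 0])

```text
time: 20.67
tcp_pos: [0.5486, -0.3279, -0.002]
eef_rot: [3.141, -0.0, 0.001]
contact_force: [-3.7, 2.6, 10.2]
width: 0.0508
```

```bash
python3 - <<'E'
from h import *
plan()
p=ctrl.read_camera('wrist'); save(p,'w18.png')
E
```

```text
t 20.67 tcp [ 0.5486 -0.3279 -0.002 ] rot [ 3.141e+00 -0.000e+00  1.000e-03] w 0.0508 F [-3.7  2.6 10.2]
```

View pics/w18.png

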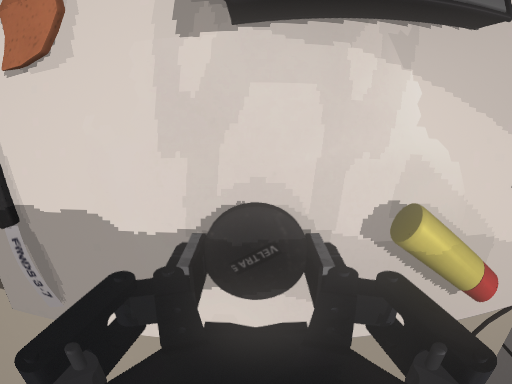

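>>> carry_out(moves=[-1, 0, 0, -0.06, 0, 0, 0, -1, 0, 0, -0.16, 0, 0, 0, -1, 0, 0, -0.29, 0, 0, 0, -1, 0, 0, -0.42, 0, 0, 0, -1, 0, 0, -0.55, 0, 0, 0, -1, 0, -0.1, -0.6, 0, 0, 0, -1, 0, -0.23, -0.6, 0, 0, 0, -1, 0, -0.36, -0.6, 0, 0, 0])

```text
time: 21.38
tcp_pos: [0.5484, -0.2194, 0.1786]
eef_rot: [3.141, -0.002, -0.001]
contact_force: [0.6, 0.7, -0.7]
width: 0.0509
```

```bash
python3 - <<'E'
from h import *
plan((.602,.21,.18,0))
p=ctrl.read_camera('wrist'); save(p,'w19.png')
E
```

```text
t 21.38 tcp [ 0.5484 -0.2194  0.1786] rot [ 3.141e+00 -2.000e-03 -1.000e-03] w 0.0509 F [ 0.6  0.7 -0.7]
[0.177, -1.431, -0.005, 0.0, -0.001, -0.0] rows 10.4
```

View pics/w19.png

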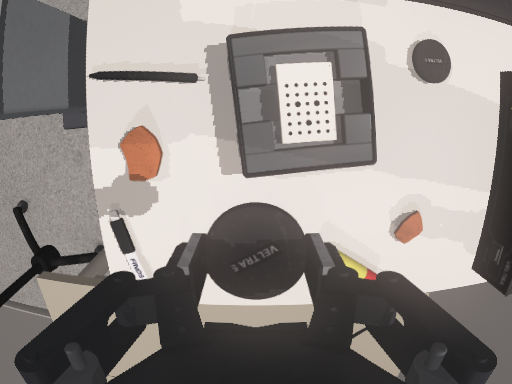

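Cap held level (centre (256,250)). On to the optics box.

>>> carry_out(moves=[-1, 0.02, -0.13, 0, 0, 0, 0, -1, 0.05, -0.26, 0, 0, 0, 0, -1, 0.08, -0.39, 0, 0, 0, 0, -1, 0.1, -0.52, 0, 0, 0, 0, -1, 0.13, -0.65, 0, 0, 0, 0, -1, 0.15, -0.78, 0, 0, 0, 0, -1, 0.177, -0.9, 0, 0, 0, 0, -1, 0.177, -1, 0, 0, 0, 0])

```text
time: 22.1
tcp_pos: [0.6019, 0.0835, 0.1772]
eef_rot: [-3.141, -0.001, 0.003]
contact_force: [-0.1, 0.4, 0.2]
width: 0.0507
```

```bash
python3 - <<'E'
from h import *
plan((.602,.20,.18,0))
E
```

```text
t 22.1 tcp [0.6019 0.0835 0.1772] rot [-3.141e+00 -1.000e-03  3.000e-03] w 0.0507 F [-0.1  0.4  0.2]
[0.001, -0.388, -0.009, -0.0, -0.0, 0.001] rows 2.8
```

>>> carry_out(moves=[-1, 0, -0.13, 0, 0, 0, 0, -1, 0, -0.26, 0, 0, 0, 0, -1, 0, -0.38, 0, 0, 0, 0, -1, 0, -0.38, 0, 0, 0, 0, -1, 0, -0.38, 0, 0, 0, 0])

```text
time: 22.52
tcp_pos: [0.6006, 0.1965, 0.1768]
eef_rot: [3.142, 0.001, 0.005]
contact_force: [0.3, -1.3, -0.8]
width: 0.0509
```

```bash
python3 - <<'E'
from h import *
p=ctrl.read_camera('wrist'); save(p,'w20.png')
for k,z in dict(cap_pocket=.025,loupe_center=.038).items():
    for q in ctrl.place_of(p,k)[:3]:
        uv=np.array(q['location'])*[512,384]
        print(k,round(q['conf'],2),uv.round(1),onz(p,uv,z,True).round(4))
plan((.602,.281,.09,0),(.602,.281,.028,0))
E
```

```text
cap_pocket 0.57 [258.7  94.5] [0.6038 0.2811 0.025 ]
loupe_center 0.97 [267.2  15.8] [0.6114 0.3583 0.038 ]
t 22.67 tcp [0.6013 0.1928 0.1774] rot [ 3.141 -0.    -0.   ] w 0.0511 F [-0.2 -1.   0.1]
[0.002, -0.294, 0.291, 0.0, -0.0, -0.0] rows 3.0
[0.002, -0.294, 0.498, 0.0, -0.0, -0.0] rows 1.5
```

View pics/w20.png

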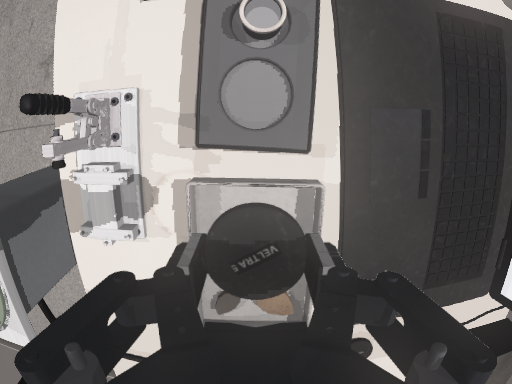

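>>> carry_out(moves=[-1, 0.003, -0.13, 0, 0, 0, 0, -1, 0.003, -0.26, 0.05, 0, 0, 0, -1, 0.003, -0.294, 0.15, 0, 0, 0, -1, 0.003, -0.294, 0.25, 0, 0, 0, -1, 0.003, -0.294, 0.35, 0, 0, 0, -1, 0.003, -0.294, 0.43, 0, 0, 0, -1, 0.003, -0.294, 0.47, 0, 0, 0, -1, 0.003, -0.294, 0.47, 0, 0, 0])

```text
time: 23.33
tcp_pos: [0.6011, 0.2806, 0.034]
eef_rot: [3.139, 0.003, -0.001]
contact_force: [-0.9, 0.2, 0.7]
width: 0.0509
```

>>> carry_out(moves=[-1, 0, 0, 0.01, 0, 0, 0, -1, 0, 0, 0.02, 0, 0, 0, -1, 0, 0, 0.025, 0, 0, 0, -1, 0, 0, 0.025, 0, 0, 0])

```text
time: 23.67
tcp_pos: [0.6023, 0.2825, 0.0295]
eef_rot: [-3.141, -0.001, 0.001]
contact_force: [0.6, 0.5, 0.3]
width: 0.0509
```

```bash
python3 - <<'E'
from h import *
plan((.602,.281,.028,0))
E
```

```text
t 23.67 tcp [0.6023 0.2825 0.0295] rot [-3.141e+00 -1.000e-03  1.000e-03] w 0.0509 F [0.6 0.5 0.3]
[-0.001, 0.005, 0.005, -0.0, -0.0, 0.0] rows 0.1
```

>>> carry_out(moves=[-1, 0, 0.004, 0.006, 0, 0, 0, -1, 0, 0.004, 0.01, 0, 0, 0, -1, 0, 0.004, 0.01, 0, 0, 0])

```text
time: 23.92
tcp_pos: [0.6019, 0.2812, 0.0258]
eef_rot: [3.141, -0.0, 0.001]
contact_force: [-0.3, 0.6, 0.4]
width: 0.0507
```

>>> carry_out(moves=[0.4, 0, 0, 0, 0, 0, 0, 0.4, 0, 0, 0, 0, 0, 0, 0.4, 0, 0, 0, 0, 0, 0, 0.4, 0, 0, -0.05, 0, 0, 0, 0.4, 0, 0, -0.15, 0, 0, 0, 0.4, 0, 0, -0.28, 0, 0, 0, 0.4, 0, 0, -0.4, 0, 0, 0, 0.4, 0, 0, -0.5, 0, 0, 0])

```text
time: 24.58
tcp_pos: [0.6028, 0.2809, 0.1797]
eef_rot: [-3.141, -0.003, 0.0]
contact_force: [0.1, -0.2, -0.1]
width: 0.0598
```

```bash
python3 - <<'E'
from h import *
plan((.415,-.13,.20,0))
p=ctrl.read_camera('wrist'); save(p,'w21.png')
for k,z in dict(cap_center=.030,loupe_center=.038,loupe_pocket=.02).items():
    for q in ctrl.place_of(p,k)[:3]:
        uv=np.array(q['location'])*[512,384]
        print(k,round(q['conf'],2),uv.round(1),onz(p,uv,z,True).round(4))
E
```

```text
t 24.58 tcp [0.6028 0.2809 0.1797] rot [-3.141e+00 -3.000e-03  0.000e+00] w 0.0598 F [ 0.1 -0.2 -0.1]
[-0.626, 1.37, -0.07, -0.0, -0.001, 0.0] rows 10.8
cap_center 0.95 [253.9 183.5] [0.602  0.2761 0.03  ]
loupe_center 0.84 [258.7 102.2] [0.6067 0.3577 0.038 ]
```

View pics/w21.png

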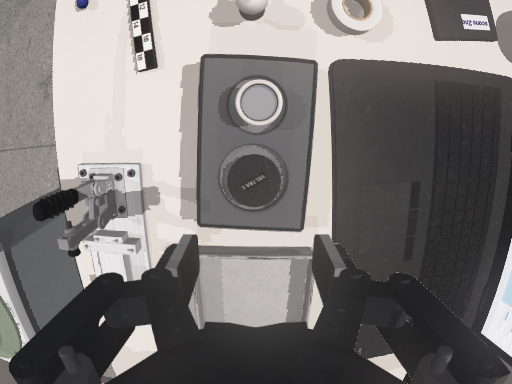

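>>> carry_out(moves=[0.8, 0, 0.13, 0, 0, 0, 0, 0.8, 0, 0.26, -0.05, 0, 0, 0, 0.8, -0.05, 0.38, -0.07, 0, 0, 0, 0.8, -0.15, 0.48, -0.07, 0, 0, 0, 0.8, -0.25, 0.58, -0.07, 0, 0, 0, 0.8, -0.33, 0.68, -0.07, 0, 0, 0, 0.8, -0.42, 0.78, -0.07, 0, 0, 0, 0.8, -0.5, 0.88, -0.07, 0, 0, 0])

```text
time: 25.45
tcp_pos: [0.4499, 0.0158, 0.1962]
eef_rot: [3.141, 0.001, 0.001]
contact_force: [1.8, -0.3, 0.6]
width: 0.077
```

>>> carry_out(moves=[1, -0.05, 0.1, 0, 0, 0, 0, 1, -0.1, 0.2, 0, 0, 0, 0, 1, -0.126, 0.32, 0, 0, 0, 0, 1, -0.126, 0.43, 0, 0, 0, 0, 1, -0.126, 0.43, 0, 0, 0, 0, 1, -0.126, 0.43, 0, 0, 0, 0])

```text
time: 25.95
tcp_pos: [0.4139, -0.1136, 0.1965]
eef_rot: [3.141, 0.001, -0.003]
contact_force: [0.3, 1.1, -0.2]
width: 0.0853
```

```bash
python3 - <<'E'
from h import *
p=ctrl.read_camera('wrist'); save(p,'w22.png')
for k,z in dict(sherd_center=.008).items():
    for q in ctrl.place_of(p,k)[:3]:
        uv=np.array(q['location'])*[512,384]
        print(k,round(q['conf'],2),uv.round(1),onz(p,uv,z,True).round(4))
plan()
im=p['image'].astype(int); m=((im[...,0]-im[...,2]>45)&(im[...,0]>90)).astype(np.uint8)
n,l,st,c=cv2.connectedComponentsWithStats(m)
for i in range(1,n):
    if st[i,4]>300:
        print(st[i],c[i])
        cs=cv2.findContours((l==i).astype(np.uint8),0,2)[0][0][:,0]
        w=np.array([onz(p,q,.010,True)[:2] for q in cs]).astype(np.float32)
        print(cv2.minAreaRect(w*1000), w.min(0),w.max(0))
E
```

```text
sherd_center 0.87 [257.7 236. ] [ 0.4166 -0.1947  0.008 ]
sherd_center 0.75 [460.8 279.6] [ 0.7447 -0.2865  0.008 ]
t 26.05 tcp [ 0.4143 -0.1115  0.1965] rot [3.141e+00 1.000e-03 1.000e-03] w 0.0853 F [ 0.2  0.1 -0. ]
[ 241  214   40   46 1330] [261.60601504 237.34210526]
((421.884033203125, -196.37664794921875), (44.20978546142578, 59.184242248535156), 12.941266059875488) [ 0.396463   -0.22585537] [ 0.44381988 -0.16524202]
```

View pics/w22.png

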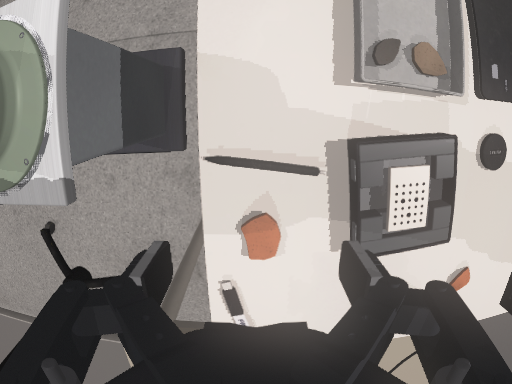

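```bash
python3 - <<'E'
from h import *
p=ctrl.read_camera('wrist'); im=cv2.cvtColor(p['image'],cv2.COLOR_RGB2BGR)
cv2.imwrite('pics/w22c.png',cv2.resize(im[195:280,215:315],None,fx=7,fy=7,interpolation=cv2.INTER_CUBIC))
E
```

```text
(no output)
```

View pics/w22c.png

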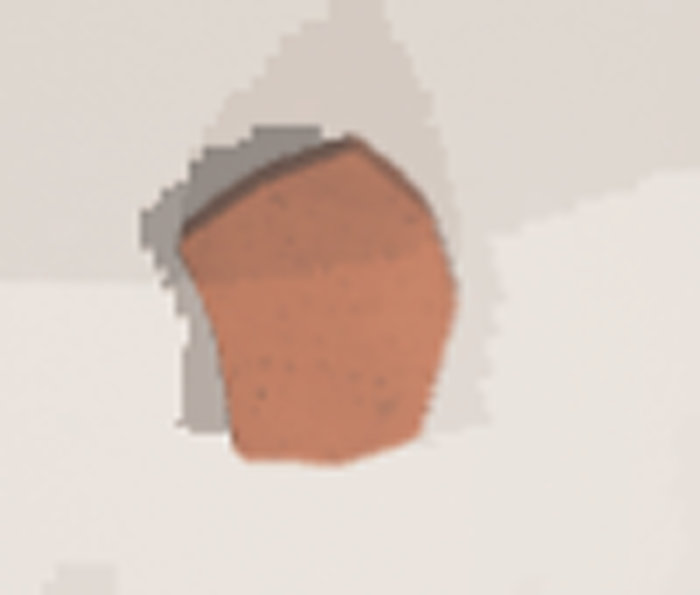

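```bash
python3 - <<'E'
from h import *
p=ctrl.read_camera('wrist')
for uv in [(219,285),(232,281),(240,320),(318,171),(320,175)]: print(onz(p,uv,.01,True).round(4))
plan((.421,-.196,.06,.23),(.421,-.196,.010,.23))
E
```

```text
[ 0.3666 -0.2637  0.01  ]
[ 0.3841 -0.2568  0.01  ]
[ 0.3929 -0.3247  0.01  ]
[ 0.4866 -0.1104  0.01  ]
[ 0.4892 -0.1151  0.01  ]
t 26.15 tcp [ 0.4145 -0.111   0.1966] rot [3.141e+00 1.000e-03 3.000e-03] w 0.0857 F [0.5 0.6 0.2]
[0.021, 0.283, 0.455, 0.0, 0.0, -0.109] rows 3.9
[0.021, 0.283, 0.622, 0.0, 0.0, -0.109] rows 1.2
```

>>> carry_out(moves=[0.6, 0.01, 0.13, 0.05, 0, 0, -0.05, 0.6, 0.021, 0.26, 0.15, 0, 0, -0.109, 0.6, 0.021, 0.283, 0.28, 0, 0, -0.109, 0.6, 0.021, 0.283, 0.4, 0, 0, -0.109, 0.6, 0.021, 0.283, 0.5, 0, 0, -0.109, 0.6, 0.021, 0.283, 0.58, 0, 0, -0.109, 0.6, 0.021, 0.283, 0.622, 0, 0, -0.109, 0.6, 0.021, 0.283, 0.622, 0, 0, -0.109])

```text
time: 26.82
tcp_pos: [0.4196, -0.1957, 0.0077]
eef_rot: [-3.139, 0.004, 0.23]
contact_force: [-0.5, 0.7, 0.4]
width: 0.0681
```

```bash
python3 - <<'E'
from h import *
plan((.421,-.196,-.002,.23))
p=ctrl.read_camera('wrist'); save(p,'w23.png')
E
```

```text
t 26.82 tcp [ 0.4196 -0.1957  0.0077] rot [-3.139  0.004  0.23 ] w 0.0681 F [-0.5  0.7  0.4]
[0.004, 0.002, 0.032, -0.001, 0.002, 0.0] rows 0.2
```

View pics/w23.png

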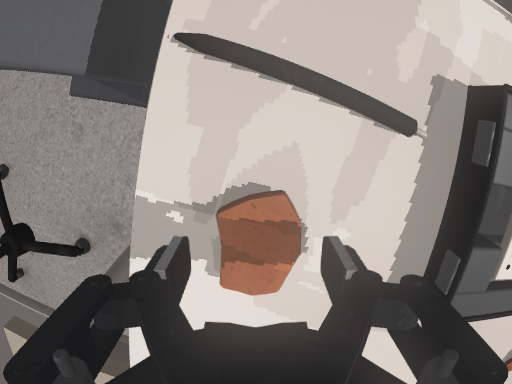

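>>> carry_out(moves=[0.5, 0.006, 0, 0.015, 0, 0, 0, 0.4, 0.006, 0, 0.03, 0, 0, 0, 0.4, 0.006, 0, 0.033, 0, 0, 0, 0.4, 0.006, 0, 0.033, 0, 0, 0])

```text
time: 27.2
tcp_pos: [0.423, -0.1963, 0.0007]
eef_rot: [3.141, -0.001, 0.23]
contact_force: [0.3, -0.2, -0.5]
width: 0.0598
```

>>> carry_out(moves=[-1, 0, 0, 0, 0, 0, 0, -1, 0, 0, 0, 0, 0, 0, -1, 0, 0, 0, 0, 0, 0, -1, 0, 0, 0, 0, 0, 0])

```text
time: 27.53
tcp_pos: [0.4227, -0.1966, 0.0011]
eef_rot: [3.141, -0.001, 0.229]
contact_force: [-3.7, 0.9, 15.3]
width: 0.0422
```

```bash
python3 - <<'E'
from h import *
plan()
p=ctrl.read_camera('wrist'); save(p,'w24.png')
E
```

```text
t 27.53 tcp [ 0.4227 -0.1966  0.0011] rot [ 3.141e+00 -1.000e-03  2.290e-01] w 0.0422 F [-3.7  0.9 15.3]
```

View pics/w24.png

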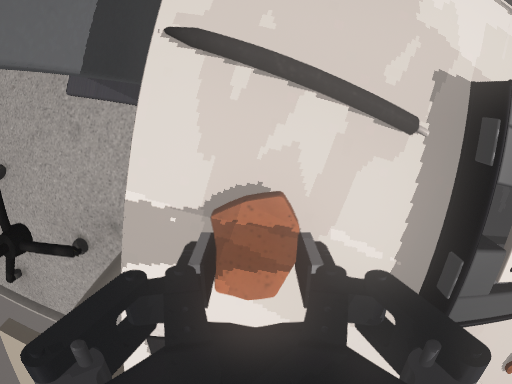

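>>> carry_out(moves=[-1, 0, 0, -0.04, 0, 0, 0, -1, 0, 0, -0.1, 0, 0, 0, -1, 0, 0, -0.2, 0, 0, 0, -1, 0, 0, -0.32, 0, 0, 0, -1, 0, 0, -0.44, 0, 0, 0, -1, 0, 0, -0.56, 0, 0, 0, -1, 0, 0, -0.62, 0, 0, 0, -1, 0, 0, -0.62, 0, 0, 0])

```text
time: 28.25
tcp_pos: [0.4241, -0.1969, 0.1901]
eef_rot: [3.139, -0.005, 0.229]
contact_force: [-0.2, -1.0, -0.7]
width: 0.0421
```

```bash
python3 - <<'E'
from h import *
plan((.59,.06,.19,0))
p=ctrl.read_camera('wrist'); save(p,'w25.png')
E
```

```text
t 28.25 tcp [ 0.4241 -0.1969  0.1901] rot [ 3.139 -0.005  0.229] w 0.0421 F [-0.2 -1.  -0.7]
[0.733, -0.708, 0.003, 0.001, -0.003, 0.109] rows 7.3
```

View pics/w25.png

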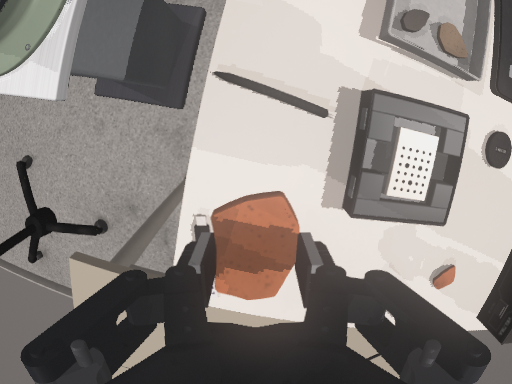

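Sherd held level at (256,245). Carrying it towards the tray.

>>> carry_out(moves=[-1, 0.09, -0.09, 0, 0, 0, 0.02, -1, 0.18, -0.18, 0, 0, 0, 0.04, -1, 0.28, -0.27, 0, 0, 0, 0.06, -1, 0.38, -0.36, 0, 0, 0, 0.08, -1, 0.48, -0.45, 0, 0, 0, 0.109, -1, 0.58, -0.55, 0, 0, 0, 0.109, -1, 0.67, -0.64, 0, 0, 0, 0.109, -1, 0.733, -0.708, 0, 0, 0, 0.109])

```text
time: 28.97
tcp_pos: [0.5893, 0.064, 0.1848]
eef_rot: [-3.141, 0.001, 0.003]
contact_force: [-0.8, -0.2, -0.3]
width: 0.042
```

```bash
python3 - <<'E'
from h import *
p=ctrl.read_camera('wrist'); save(p,'w26.png')
for q in ctrl.place_of(p,'finds_tray')[:2]:
        uv=np.array(q['location'])*[512,384]
        print(round(q['conf'],2),uv.round(1),onz(p,uv,.0,True).round(4))
plan((.598,.14,.08,0))
E
```

```text
0.64 [264.9 146. ] [0.5998 0.0932 0.    ]
t 29.07 tcp [0.5894 0.0654 0.1843] rot [-3.141e+00  2.000e-03  7.000e-03] w 0.0417 F [-0.3 -1.3 -0.1]
[0.031, -0.248, 0.348, -0.0, 0.001, 0.003] rows 3.1
```

View pics/w26.png

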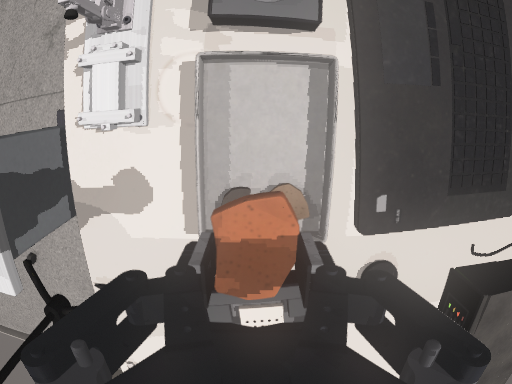

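>>> carry_out(moves=[-1, 0.034, -0.12, 0.03, 0, 0, 0, -1, 0.034, -0.258, 0.12, 0, 0, 0, -1, 0.034, -0.258, 0.24, 0, 0, 0, -1, 0.034, -0.258, 0.35, 0, 0, 0, -1, 0.034, -0.258, 0.45, 0, 0, 0, -1, 0.034, -0.258, 0.53, 0, 0, 0, -1, 0.034, -0.258, 0.56, 0, 0, 0, -1, 0.034, -0.258, 0.56, 0, 0, 0])

```text
time: 29.73
tcp_pos: [0.597, 0.1366, 0.0159]
eef_rot: [3.14, 0.004, 0.0]
contact_force: [0.8, -0.2, 0.2]
width: 0.0424
```

```bash
python3 - <<'E'
from h import *
p=ctrl.read_camera('wrist'); save(p,'w27.png')
plan((.599,.143,.0055,0))
E
```

```text
t 29.78 tcp [0.5982 0.1369 0.0177] rot [3.141e+00 2.000e-03 0.000e+00] w 0.0419 F [ 0.3  0.1 -1.2]
[0.003, -0.02, 0.041, 0.0, 0.001, 0.0] rows 0.3
```

View pics/w27.png

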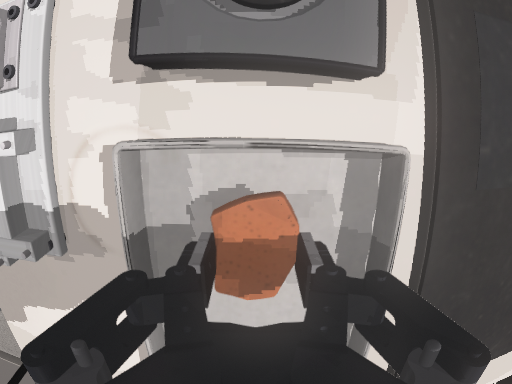

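>>> carry_out(moves=[-1, 0.003, -0.015, 0.02, 0, 0, 0, -1, 0.003, -0.015, 0.035, 0, 0, 0, -1, 0.003, -0.015, 0.041, 0, 0, 0, -1, 0.003, -0.015, 0.041, 0, 0, 0])

```text
time: 30.12
tcp_pos: [0.5996, 0.1424, 0.0062]
eef_rot: [-3.142, -0.0, 0.001]
contact_force: [-0.5, -0.3, -0.9]
width: 0.042
```

>>> carry_out(moves=[0.3, 0, 0, 0.003, 0, 0, 0, 0.3, 0, 0, 0.003, 0, 0, 0, 0.3, 0, 0, 0, 0, 0, 0, 0.3, 0, 0, -0.05, 0, 0, 0, 0.3, 0, 0, -0.15, 0, 0, 0, 0.3, 0, 0.1, -0.28, 0, 0, 0, 0.3, 0, 0.2, -0.4, 0, 0, 0, 0.3, 0, 0.3, -0.5, 0, 0, 0])

```text
time: 30.78
tcp_pos: [0.5995, 0.0609, 0.1492]
eef_rot: [-3.141, -0.001, 0.002]
contact_force: [0.8, 0.9, 0.5]
width: 0.0556
```

>>> carry_out(moves=[0.3, 0, 0, -0.1, 0, 0, 0, 0.3, 0, 0, -0.2, 0, 0, 0, 0.3, 0, 0, -0.2, 0, 0, 0, 0.3, 0, 0, -0.2, 0, 0, 0])

```text
time: 31.12
tcp_pos: [0.6002, 0.0615, 0.2088]
eef_rot: [-3.14, -0.003, 0.001]
contact_force: [-0.4, 0.6, -1.7]
width: 0.0557
```

```bash
python3 - <<'E'
from h import *
p=ctrl.read_camera('wrist'); save(p,'w28.png')
for k,z in dict(sherd_center=.010,finds_tray=0,cap_center=.03,cap_pocket=.025,loupe_center=.038,loupe_pocket=.02,clamp_grip=.12).items():
    for q in ctrl.place_of(p,k)[:2]:
        uv=np.array(q['location'])*[512,384]
        print(k,round(q['conf'],2),uv.round(1),onz(p,uv,z,True).round(4))
im=cv2.cvtColor(p['image'],cv2.COLOR_RGB2BGR)
cv2.imwrite('pics/w28c.png',cv2.resize(im[0:230,150:350],None,fx=3.5,fy=2.6,interpolation=cv2.INTER_CUBIC))
plan()
s=ctrl.read_camera('scene'); im=cv2.cvtColor(s['image'],cv2.COLOR_RGB2BGR)
cv2.imwrite('pics/s28.png',cv2.resize(im[110:290,180:330],None,fx=4,fy=3.3,interpolation=cv2.INTER_CUBIC))
E
```

```text
sherd_center 0.91 [253.7  98.6] [0.5993 0.1438 0.01  ]
finds_tray 0.69 [253.2 142.6] [0.5987 0.0919 0.    ]
cap_center 0.56 [366.3 270.8] [ 0.7478 -0.069   0.03  ]
t 31.52 tcp [0.5994 0.0615 0.2057] rot [3.141e+00 1.000e-03 1.000e-03] w 0.0556 F [-0.   0.8 -0.1]
```

View pics/w28c.png

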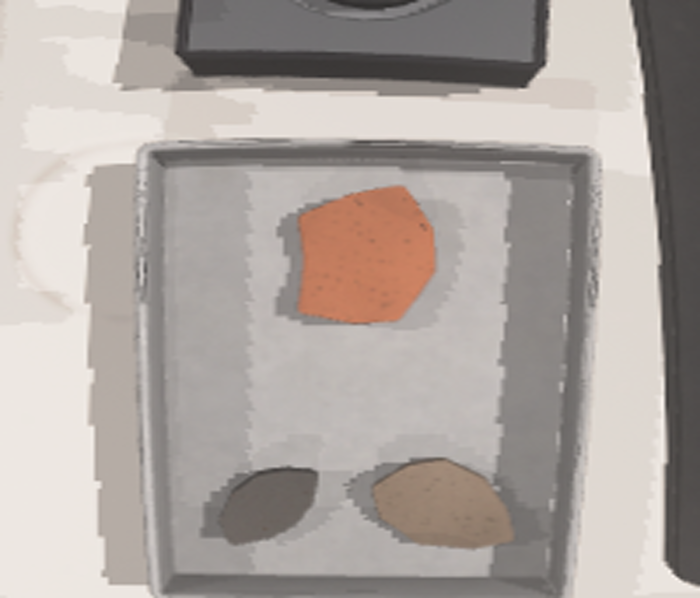

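View pics/s28.png

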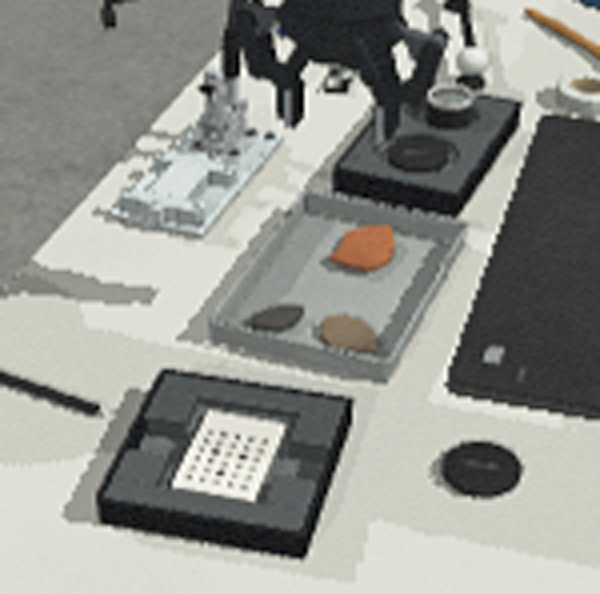

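```bash
python3 - <<'E'
import cv2
im=cv2.imread('pics/w21.png'); a=cv2.resize(im[45:240,185:330],None,fx=3,fy=3,interpolation=cv2.INTER_CUBIC)
im=cv2.imread('pics/w19.png'); b=cv2.resize(im[20:185,220:385],None,fx=2.1,fy=3.545,interpolation=cv2.INTER_CUBIC)[:585]
cv2.imwrite('pics/fin.png',cv2.hconcat([a,b[:a.shape[0]]]))
E
```

```text
(no output)
```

View pics/fin.png

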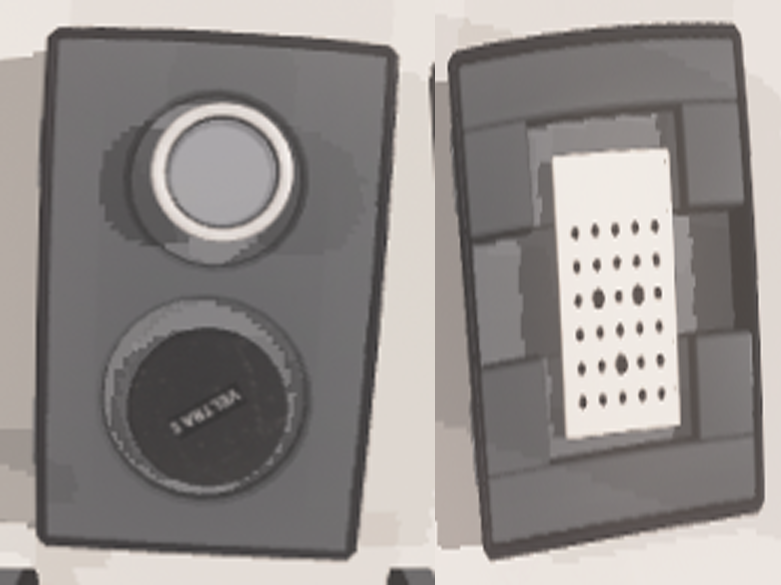

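```bash
python3 - <<'E'
from h import *
print(ctrl.job_done()); print(ctrl.get_obs()['time'])
E
```

```text
the job is handed in; nothing more can be done
None
the job is handed in; nothing more can be done
```

I handed the job in at about 31.5 s of the 106 s allowed, with everything moved to its place. No verdict was reported.

**What I did**
- **Clamp:** opened to about 1.7 rad. It stayed upright after release, with the plate still in its nest.
- **Plate:** lifted out and laid in the rectangular pocket of its box.
- **Loupe and cap:** the loupe went in the small round pocket. The rightmost cap went in the large one, dropping the last few millimetres as I released it.
- **Sherd:** the larger sherd went on the free +y half of the tray floor.

**What the last checks showed**
- **Plate:** about 2 mm from my estimate of the pocket centre and lined up with it. One network reading put it about 4 mm further off, still within tolerance.
- **Loupe:** about 4 mm from the pocket centre by the network reading, and upright.
- **Cap:** inside its pocket rim, about 3–5 mm toward -y of centre, looking flat.
- **Sherd:** at about x = 0, y = 50 mm in the tray frame, clear of the other two pieces.
- **Gripper:** clear of everything.

**Weak points**
- **Heights and tilts:** these were judged from pictures only, since there is no depth reading.
- **Force:** closing on the loupe gave a brief vertical wrist force of about 47 N. It came through the fingers and was well below the 120 N wrist limit.
- **Missed detections:** in the last picture the networks did not report the cap, loupe or clamp. For the cap and loupe I relied on the earlier close view, and for the clamp on its upright look in the earlier pictures and the final scene view.

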